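Ready the roll slicer after cleaning and start it

ROBOT

A 7-joint arm with a two-finger parallel gripper is mounted at the origin on the work surface. World frame = base frame: x ahead of the robot, y to its left, z up, the work surface at z = 0. Lengths are in mm, angles in rad, forces in N, time in s.
With the tool pointing down it reaches from about 400 to 875 mm from the base axis. Payload 4.4 kg.
Tool frame: the origin (TCP) lies between the finger pads; the fingertips stand 17 mm ahead of it and the grasp point (between the pads) lies 2 mm behind it; z points along the fingers, y is the line along which they close (so a half turn about z gives the same grasp; the last joint's range is limited). The gripper opens to 85 mm and grips with 20 to 120 N. Pads are 22 mm wide; open, the fingers measure 114 mm over their backs; the gripper's body (76 mm by 85 mm) begins 54 mm behind the grasp point. The pads swing forward as they close: fully open they stand 13 mm farther back than shut.
Start: joints at [-1.346, 0.628, 0.038, 1.517, -0.027, 0.996, -0.02], TCP at [186.343, 622.731, 248.313] pointing down, gripper open.
Joint ranges: [-3.06, 3.06], [-0.37, 2.12], [-1.25, 1.32], [0.18, 2.47], [-1.1, 4.24], [0.23, 1.98], [-2.94, 2.94]. Speed limits (rad/s): [2.57, 2.57, 3.14, 3.14, 3.14, 3.14, 3.14].

INTERFACE

Orientations are given as [roll, pitch, yaw] about the fixed x, y, z axes, in that order (R = Rz(yaw) Ry(pitch) Rx(roll)).
In Python, from cell import sensors, get_image, ctrl gives the robot as it stands.
- The arm moves only by the tool send_rows, never from a script. Its argument "series" is a list of rows, each a list of 3 entries, a list of its own where there are three numbers: the finger opening in mm, from 0 to 85.4, then the shift along the world's x, y, z in units of 60 mm (1.0 is 60 mm), then the turn, a rotation vector about the world's x, y, z in units of 5 degrees (1.0 is 5 degrees). A call has 1 to 8 rows; each row shifts and turns the commanded pose from where the row before left it; what a row does not reach is not made up. A row lasts 1/8 s, in which the tool goes at most 62.5 mm and 10.7 degrees, less where a joint would pass 70% of its speed; a pose out of reach is approached as far as the arm can. A call is refused whole if a number of a shift passes 1 or a number of a turn 1, either way. A call with a gripper value outside its range is refused whole. The fingers move at their own pace and stop on an object; the grip force is fixed at half the most. Time passes only in rows, so rows that do not move let the fingers close. It gives the time, the measured TCP pose, the force, the opening and the grip force at its end, in the units of the state.
- sensors.read_state(): the state, without advancing time (a new reading comes with each control period).
- get_image(name): name is "side" or "top"; returns a dict with "img" (420x560x3 uint8, red, green, blue), "depth" (420x560 float32, mm along the optical axis (not along the pixel's ray), 0 where there is no reading), "vfov" (degrees; the focal length in pixels is half the picture's height over the tangent of half this angle, whatever the lens; pixels are square), "cx", "cy" (the principal point, pixels), "k1" (the pictures are not rectified: a ray, as slopes to the right and down, at radius r is drawn at 1 + k1 r^2 times it, then the intrinsics apply), "world_to_cam" (4x4, takes a point from world to camera coordinates). Camera axes: x right, y down, z forward; pixel columns grow to the right and rows downward; lengths in mm; the calibration is good to about 2 mm. A picture is of the moment at which its call begins.
- ctrl.finish_job(): hands the job in; it is judged then, once.
The state is a dict: "clock": time; "qpos": joint angles; "qd": joint speeds; "tau": joint torques, N m; "eef_pos": TCP position; "tool_rot": TCP orientation; "force": force on the tool from outside, world axes, zero at the start; "torque": the same for the moment, N m; "width": finger opening in mm; "gripper_force": force on a finger pad.
Only numpy, scipy, OpenCV 4.12 (cv2) and the standard library are available. Lean on these libraries where they do the work, as an engineer would, in place of code of your own. Each camera call takes 0.05 s, during which the arm holds its last target. There are 200 camera calls.

TASK

Get the bread-roll slicer running again after cleaning: take the screw key off its hook and with it turn the three captive screws of the service cover clockwise until all are fully home, touching the cover and screws with nothing but the key. Then hang the key back on its hook and move every small bread roll (not the big loaves) from the counter into the slicer's feed trough, lying flat and right way up on its floor; only when all that is done, press the start pedal fully down to its stop, keep it there for half a second, and let it spring back. Leave the other things on the counter where they are.

Things in the scene. Friction and masses are not known exactly. Their poses are not given: they have to be found in the camera images.
- slicer: bread-roll slicer, white and grey, 365 mm deep (x -105 to +260 mm), 330 mm wide (y), fixed. Origin on the counter, x points away from the robot. Front to back: open feed trough (x -100 to +20 mm), flat service cover with three screws (x 23 to 97 mm, top 76 mm high), white housing (x 105 to 260 mm, 110 mm high)
- trough (a point): centre of the feed trough's floor, 30 mm above the counter. The trough is 120 mm front to back (x) and 320 mm wide (y) inside; its front and end walls stand 25 mm above its floor, its back wall (the slicer body) 40 mm. Axes as the slicer's
- cover: the slicer's flat aluminium service cover, 74 x 318 x 6 mm, with the three screws it carries; origin under its centre; lies flat, long side along y
- key_eye (a point): middle of the underside of the top bar inside the key's eye (the point that rests on the hook), 110 mm above the blade's lower edge; axes as the key's
- key: steel screw key, 170 mm long, 160 g, hanging upright, blade down. Origin mid lower blade edge, z up. Blade 32 (x) x 5.5 (y) x 22 mm; round shaft 16 mm thick to 66 mm; eye 44 mm wide (y), 12 deep (x), its opening 32 wide, from 72 to 110 mm up, open along x; black flat-sided grip, 118 to 170 mm up, 32 (x) by 20 mm (y): pinch it across y
- hook_seat (a point): where the key's eye rests on the fixed steel hook stand (left or right of the slicer): top of a flat arm 14 mm wide, 6 mm thick, 160 mm above the counter; x points along the arm to the post, 60 mm away, z up. At -x, 32 to 38 mm away, the arm ends in an upturned tip 10 mm above its top, the stand's highest point. Base plate 120 x 100 x 12 mm
- pedal (a joint): start pedal: 0 = up (rest), grows as it is pressed, 0.30 rad = fully down on its stop; springs back by itself. About 4 N on the pad to start it, 10 N at the stop
- pedal_pad (a point): middle of the pressing place on the pedal plate's upper face, 22 mm from its free end, 105 mm from the hinge; about 73 mm above the counter at rest, 42 mm when fully down. Plate 130 x 80 x 8 mm, free end towards the robot; fixed base 160 x 100 x 18 mm, on the other side of the slicer from the hook stand
- screw1 (a joint): captive screw at the left end (+y) of the cover: 0 to 1.57 rad, grows clockwise seen from above, 1.57 = home against its stop (its slot then lies along the cover's long side; at 0 it lies across). Stiff: 0.1 N m; stays where it is left
- slot1 (a point): middle of the slot floor of screw1, 81 mm above the counter, on the screw's vertical axis; x along the slot. Steel head 48 mm across; the slot is 12 mm wide, 12 mm deep and open at both ends, between two raised blocks 30 mm long
- screw2 (a joint): captive screw at the middle of the cover: 0 to 1.57 rad, grows clockwise seen from above, 1.57 = home against its stop (its slot then lies along the cover's long side; at 0 it lies across). Stiff: 0.1 N m; stays where it is left
- slot2 (a point): middle of the slot floor of screw2, 81 mm above the counter, on the screw's vertical axis; x along the slot. Steel head 48 mm across; the slot is 12 mm wide, 12 mm deep and open at both ends, between two raised blocks 30 mm long
- screw3 (a joint): captive screw at the right end (-y) of the cover: 0 to 1.57 rad, grows clockwise seen from above, 1.57 = home against its stop (its slot then lies along the cover's long side; at 0 it lies across). Stiff: 0.1 N m; stays where it is left
- slot3 (a point): middle of the slot floor of screw3, 81 mm above the counter, on the screw's vertical axis; x along the slot. Steel head 48 mm across; the slot is 12 mm wide, 12 mm deep and open at both ends, between two raised blocks 30 mm long
- roll1: oblong crusty bread roll, 92 x 56 x 46 mm, long along its x, 90 g or so, rounded edges; origin at the centre of its underside, z up. May be absent
- roll2: oblong crusty bread roll, 92 x 56 x 46 mm, long along its x, 90 g or so, rounded edges; origin at the centre of its underside, z up. May be absent
- roll3: oblong crusty bread roll, 92 x 56 x 46 mm, long along its x, 90 g or so, rounded edges; origin at the centre of its underside, z up. May be absent
- roll4: oblong crusty bread roll, 92 x 56 x 46 mm, long along its x, 90 g or so, rounded edges; origin at the centre of its underside, z up. May be absent
- shaker: bystander: small glass flour shaker, 44 mm wide, 62 mm high; origin under its centre; leave it alone
- scraper: bystander: dough scraper lying flat, steel blade 75 x 50 mm with wooden grip, 95 mm long, 20 mm high; origin under its centre; leave it alone
- big_loaf: bystander: long dark loaf 240 mm long, 110 mm high; origin under its centre; leave it alone
- round_loaf: bystander: round dark loaf, 184 mm across, 93 mm high; origin under its centre; leave it alone
- mug: bystander: white mug, 80 mm across, 90 mm high; origin under its centre; leave it alone
Things that resemble listed ones, but are neither listed nor needed, are in the scene too. Leave any black look-alike of the roll1 alone. Leave any purple look-alike of the part that bears hook_seat alone.

How it is judged:
By the outcome, as a careful person would: the job done as asked, in the order asked, and still so for the second after the job is handed in, with the robot touching nothing.
Of roll1, roll2, roll3, roll4 only 2 to 3 are there at a start; the rules pass over those that are not, and their reading is None.
At some moment in a run one of roll1, roll2, roll3, roll4 may be knocked a few centimetres aside while the robot is not near it.
It also fails if it takes over 208 s, if anything falls off the work surface, if the arm or the gripper's body presses on something with over 40 N, if the wrist force passes 120 N, or if a joint passes its speed limit or range.

## Working session

There is one attempt and no reset: what is moved stays moved. The work goes in short steps, Python scripts to look and compute and a tool call to move; the robot and the scene stay as the last step left them, time stands still between calls to the robot, and variables do not carry over. Pictures are saved under pics/ and viewed, at most 14 in all, crops included, and the job is handed in when it is done.

Besides the shell and the picture viewer there is one more tool, called by a JSON object that holds its "api" and its "payload", one argument or row to a line. send_rows: Moves the arm, as the interface text tells. Its arguments: {"type":"object","properties":{"series":{"type":"array"}},"required":["series"]}

```bash
ls; mkdir -p pics; cat > h.py <<'E'
import numpy as np, cv2, pickle
from cell import sensors, get_image, ctrl
def snap(name, tag):
    d=get_image(name); cv2.imwrite(f'pics/{tag}.png', d['img'][:,:,::-1]); pickle.dump(d,open(f'{tag}.pkl','wb')); return d
def load(tag): return pickle.load(open(f'{tag}.pkl','rb'))
def K(d):
    h=d['img'].shape[0]; f=h/2/np.tan(np.radians(d['vfov']/2))
    return np.array([[f,0,d['cx']],[0,f,d['cy']],[0,0,1.]]), np.array([d['k1'],0,0,0,0.])
def rays(d,uv):
    k,D=K(d); n=cv2.undistortPoints(np.array(uv,float).reshape(-1,1,2),k,D)[:,0]
    T=np.array(d['world_to_cam']); R=T[:3,:3]; o=-R.T@T[:3,3]
    return o, np.c_[n,np.ones(len(n))]@R
def plane(d,uv,z):
    o,r=rays(d,uv); return o+r*((z-o[2])/r[:,2])[:,None]
def cloud(d,uv):
    o,r=rays(d,uv); uv=np.array(uv).reshape(-1,2).astype(int); return o+r*d['depth'][uv[:,1],uv[:,0]][:,None]
def tri(d1,p1,d2,p2):
    o1,r1=rays(d1,[p1]); o2,r2=rays(d2,[p2]); r1=r1[0];r2=r2[0]
    s=np.linalg.lstsq(np.c_[r1,-r2],o2-o1,rcond=None)[0]; a=o1+s[0]*r1;b=o2+s[1]*r2
    return (a+b)/2,np.linalg.norm(a-b)
def proj(d,P):
    k,D=K(d); T=np.array(d['world_to_cam']); return cv2.projectPoints(np.array(P,float).reshape(-1,1,3),cv2.Rodrigues(T[:3,:3])[0],T[:3,3],k,D)[0][:,0]
E
python3 - <<'E'
from h import *
for n in('top','side'):
    d=snap(n,n+'0'); T=np.array(d['world_to_cam']); print(n,d['vfov'],d['k1'],-T[:3,:3].T@T[:3,3],T[2,:3])
print(sensors.read_state())
a=cv2.imread('pics/top0.png');b=cv2.imread('pics/side0.png')
E
```

```text
pics
top 54.3993039170254 0.0012058749362376584 [ 336.77385356  -18.07845827 1589.68724894] [ 0.08988915  0.01453758 -0.99584567]
side 48.87947180318379 0.033354301249320664 [  -3.44722696 1069.1135567  1342.61484806] [ 0.28212742 -0.63846945 -0.71607324]
{'clock': 0.1, 'qpos': array([-1.3458333 ,  0.62925803,  0.03846424,  1.51829909, -0.02700834,
        0.99632663, -0.01997907]), 'qd': array([-6.95163401e-04, -2.92662571e-03,  1.14108944e-03, -3.23155650e-03,
        1.33273085e-03, -1.16151294e-03,  7.28476704e-05]), 'tau': array([ 3.57675999e-03, -5.64531076e+01,  1.23097301e+00, -1.93975192e+01,
        1.12933625e-02,  5.33316401e-03, -3.77618278e-06]), 'eef_pos': array([186.16435075, 622.18872681, 247.46860607]), 'tool_rot': array([-3.13982021e+00,  2.35886198e-05,  2.85082957e+00]), 'force': array([ 0.46227245, -0.5121152 , -0.05835777]), 'torque': array([-0.02665006,  0.02530003,  0.00647681]), 'gripper_force': 0.0, 'width': 85.38139563459166}
```

View pics/top0.png

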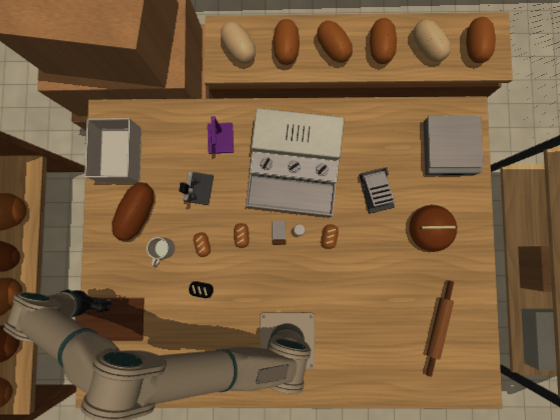

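View pics/side0.png

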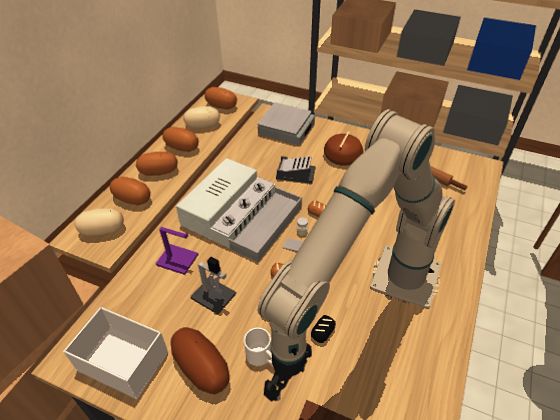

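Top view: dark hook stand with key (198,188). Look-alikes: purple stand (221,138) and black roll (201,290). The real rolls are at (202,244), (241,235) and (330,237), the screws at (266,163), (294,167) and (322,170), and the pedal at (377,190). I choose the dark stand and the brown rolls, and check that with one close crop.

```bash
python3 - <<'E'
from h import *
t=cv2.imread('pics/top0.png');s=cv2.imread('pics/side0.png')
def c(i,x,y,w,h,W,H): return cv2.resize(i[y:y+h,x:x+w],(W,H),interpolation=cv2.INTER_CUBIC)
o=np.zeros((600,800,3),np.uint8)
o[:300,:400]=c(t,172,160,56,42,400,300); o[:300,400:]=c(t,240,145,110,82,400,300)
o[300:,:400]=c(s,180,245,80,60,400,300); o[300:,400:]=c(s,210,170,80,60,400,300)
cv2.imwrite('pics/crop1.png',o)
E
```

```text
(no output)
```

View pics/crop1.png

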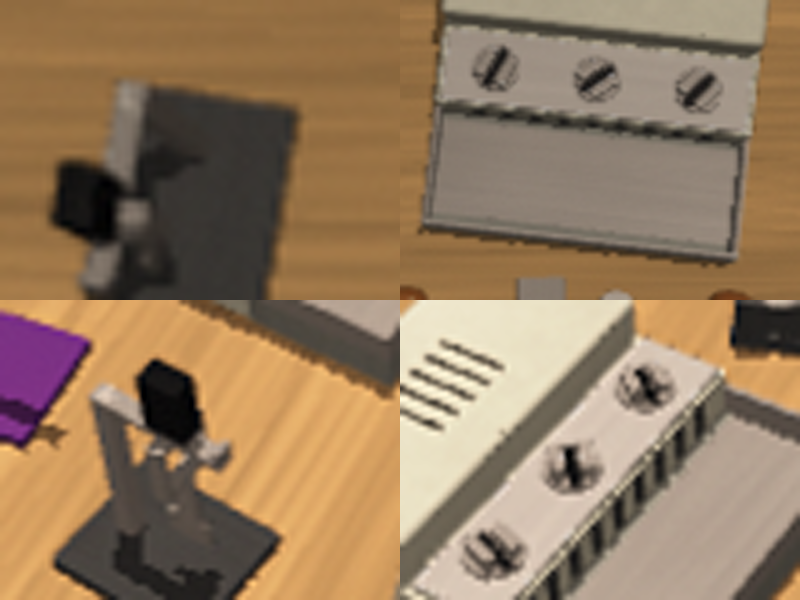

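The crop shows the key with its black grip hanging on the grey stand (top px ~182,188). The three screws are partly turned, by roughly 25 to 50° clockwise, and the trough is empty.

```bash
cat >> h.py <<'E'
def allpts(d,x0,y0,x1,y1):
    u,v=np.meshgrid(np.arange(x0,x1),np.arange(y0,y1)); uv=np.c_[u.ravel(),v.ravel()]
    P=cloud(d,uv); ok=d['depth'][uv[:,1],uv[:,0]]>0
    return uv[ok],P[ok],d['img'][uv[ok,1],uv[ok,0]].astype(int)
def rect(P):
    (c,(w,h),a)=cv2.minAreaRect(P[:,:2].astype(np.float32)); 
    if w<h: w,h,a=h,w,a+90
    return np.round(c,1),round(w,1),round(h,1),round((a+90)%180-90,1)
E
python3 - <<'E'
from h import *
t=load('top0');s=load('side0')
for d,b,n in((t,(172,160,228,206),'top'),(s,(180,245,262,305),'side')):
    uv,P,C=allpts(d,*b); g=(C.max(1)<45)&(P[:,2]>150)
    print(n,'grip',g.sum(),rect(P[g]),np.percentile(P[g],[2,50,98],axis=0).round(1).tolist())
    tp=g&(P[:,2]>np.percentile(P[g,2],95)-6); print('  top',tp.sum(),rect(P[tp]),P[tp].mean(0).round(1))
    a=(C.max(1)>60)&(P[:,2]>145)&(P[:,2]<180); print('  arm',a.sum(),rect(P[a]),P[a].mean(0).round(1),np.percentile(P[a,2],[5,50,95]).round(1))
    pl=(P[:,2]>8)&(P[:,2]<16); print('  plate',pl.sum(),rect(P[pl]))
# slicer
uv,P,C=allpts(t,235,100,350,225)
for lo,hi,n in((106,114,'housing'),(73,79,'cover'),(86,97,'heads'),(27,33,'floor'),(50,60,'rim')):
    m=(P[:,2]>lo)&(P[:,2]<hi); print(n,m.sum(),rect(P[m]),P[m,2].mean().round(1))
m=(P[:,2]>86)&(P[:,2]<98)
im=np.zeros((420,560),np.uint8); im[uv[m,1],uv[m,0]]=1
n,l,st,ce=cv2.connectedComponentsWithStats(im)
for i in range(1,n):
    if st[i,4]>15: print('head',st[i,4],ce[i].round(1),plane(t,[ce[i]],93).round(1))
# rolls
for b in((188,228,216,260),(228,220,254,250),(316,222,345,252)):
    uv,P,C=allpts(t,*b); m=(P[:,2]>12); print('roll',m.sum(),rect(P[m]),np.percentile(P[m,2],97).round(1))
uv,P,C=allpts(t,355,160,400,215); 
for lo,hi in((40,90),(12,24),(60,90)):
    m=(P[:,2]>lo)&(P[:,2]<hi); print('pedal',lo,m.sum(),rect(P[m]),np.percentile(P[m],[2,98],axis=0).round(0).tolist())
E
```

```text
top grip 80 (array([552.3, 350.1]), 28.7, 19.9, -9.2) [[538.1, 339.9, 170.9], [552.3, 347.3, 217.7], [566.1, 359.2, 225.2]]
  top 35 (array([553.1, 350.6]), 27.2, 17.4, -3.5) [553.9 350.6 221.7]
  arm 105 (array([567.6, 340.5]), 105.5, 27.7, -8.5) [570.1 344.1 163.2] [155.6 162.8 172.8]
  plate 439 (array([603. , 340.3]), 214.0, 176.3, 88.3)
side grip 145 (array([553.8, 353.9]), 34.2, 21.5, -7.5) [[537.2, 344.4, 172.6], [549.9, 359.4, 207.1], [569.5, 364.8, 224.3]]
  top 50 (array([553.7, 353.2]), 34.1, 19.9, -7.5) [554.  353.9 220.7]
  arm 150 (array([566.7, 355.4]), 104.7, 45.0, -0.0) [563.9 354.4 161.9] [149.9 161.6 171.6]
  plate 832 (array([611.3, 258.4]), 301.5, 266.1, 25.6)
housing 2769 (array([772.6, -43.9]), 329.1, 155.8, 83.3) 110.3
cover 940 (array([654.9, -30.5]), 326.2, 88.8, 82.5) 76.1
heads 218 (array([664.8, -28.9]), 322.2, 68.7, 83.0) 91.8
floor 1499 (array([518.7,  -5.2]), 338.5, 195.1, 83.6) 30.4
rim 229 (array([562.6, -19.5]), 331.6, 153.1, 83.9) 55.3
head 53 [266.  162.3] [[664.5  74.6  93. ]]
head 60 [294.3 165.4] [[651.9 -30.8  93. ]]
head 20 [320.  166.4] [[ 647.5 -125.9   93. ]]
head 27 [324.1 170.8] [[ 631.  -141.1   93. ]]
roll 326 (array([363.6, 333.4]), 91.5, 86.9, -3.9) 50.8
roll 322 (array([398.4, 172.8]), 89.8, 55.0, 4.8) 51.5
roll 323 (array([ 387.6, -163.6]), 102.4, 61.6, -20.2) 51.3
pedal 40 732 (array([ 576. , -348.5]), 135.8, 100.9, 12.9) [[511.0, -393.0, 41.0], [639.0, -294.0, 81.0]]
pedal 12 325 (array([ 576.8, -337. ]), 178.8, 124.7, 12.7) [[488.0, -409.0, 13.0], [652.0, -294.0, 23.0]]
pedal 60 379 (array([ 549.6, -355.3]), 81.2, 80.8, 13.0) [[508.0, -397.0, 61.0], [585.0, -316.0, 83.0]]
```

{"api": "send_rows", "payload": {
  "series": [
    [85,[0.766,-0.563,0.11],[0,0,0.22]],
    [85,[0.766,-0.563,0.11],[0,0,0.22]],
    [85,[0.766,-0.563,0.11],[0,0,0.22]],
    [85,[0.766,-0.563,0.11],[0,0,0.22]],
    [85,[0.766,-0.563,0.11],[0,0,0.22]],
    [85,[0.766,-0.563,0.11],[0,0,0.22]],
    [85,[0.766,-0.563,0.11],[0,0,0.22]],
    [85,[0.766,-0.563,0.11],[0,0,0.22]]
  ]
}}

```text
clock: 1.1
eef_pos: [555.1, 351.2, 300.9]
tool_rot: [-3.141, -0.001, 3.005]
force: [0.4, 0.3, 0.4]
width: 85.0
gripper_force: 0.0
```

```bash
python3 - <<'E'
from h import *
# slots by dark pixels near each head, top & side views (before-move pictures), plane z=93
t=load('top0');s=load('side0')
exp=np.array([[664.1,74.8],[651.9,-30.5],[639.7,-135.8]])
for n,d in(('top',t),('side',s)):
    for e in exp:
        c=proj(d,[[*e,93]])[0]; u0,v0=(c-12).astype(int); uv,P,C=allpts(d,u0,v0,u0+25,v0+25)
        Q=plane(d,uv,93)[:,:2]; r=np.linalg.norm(Q-e,axis=1); m=(C.mean(1)<75)&(r<22)
        w=75-C.mean(1)[m]; q=Q[m]; mu=(w[:,None]*q).sum(0)/w.sum(); cv=np.cov(q.T,aweights=w); ev,V=np.linalg.eigh(cv); v=V[:,1]
        print(n,e,m.sum(),mu.round(1),'ang',np.degrees(np.arctan(v[1]/v[0])).round(1),np.sqrt(ev).round(1))
# refined grip top centroid
for n,d,b in(('top',t,(172,160,228,206)),('side',s,(180,245,262,305))):
    uv,P,C=allpts(d,*b); m=(C.max(1)<45)&(P[:,2]>215); print(n,plane(d,uv[m],220).mean(0).round(1))
    m=(P[:,2]>157)&(P[:,2]<166)&(C.max(1)>60); print('arm',rect(P[m]),m.sum())
E
```

```text
top [664.1  74.8] 30 [661.7  75.8] ang -29.4 [ 2.4 11.7]
top [651.9 -30.5] 29 [649.7 -27.8] ang -55.4 [ 2.4 10.7]
top [ 639.7 -135.8] 30 [ 636.4 -131.1] ang -43.9 [ 2.8 10.7]
side [664.1  74.8] 12 [661.1  80.4] ang -37.1 [ 2.6 10.1]
side [651.9 -30.5] 14 [648.6 -21.8] ang -50.6 [2.7 8.3]
side [ 639.7 -135.8] 14 [ 636.1 -127.5] ang -44.0 [2.6 9.9]
top [552.9 350.4 220. ]
arm (array([567.9, 341.8]), 102.4, 23.7, -9.1) 74
side [553.1 354.6 220. ]
arm (array([568. , 347.2]), 102.8, 41.5, -23.8) 90
```

{"api": "send_rows", "payload": {
  "series": [
    [85,[-0.025,0.013,-0.8],[0,0,0]],
    [85,[0,0,-0.6],[0,0,0]],
    [85,[0,0,-0.32],[0,0,0]],
    [0,[0,0,0],[0,0,0]],
    [0,[0,0,0],[0,0,0]],
    [0,[0,0,0],[0,0,0]],
    [0,[0,0,0],[0,0,0]],
    [0,[0,0,0],[0,0,0]]
  ]
}}

```text
clock: 2.1
eef_pos: [553.0, 353.4, 199.2]
tool_rot: [3.141, 0.001, 3.004]
force: [-1.1, -0.9, 5.9]
width: 19.5
gripper_force: 58.9
```

{"api": "send_rows", "payload": {
  "series": [
    [0,[0,0,0.17],[0,0,0]],
    [0,[0,0,0.17],[0,0,0]],
    [0,[0,0,0],[0,0,0]]
  ]
}}

```text
clock: 2.48
eef_pos: [553.1, 353.7, 219.5]
tool_rot: [3.14, 0.002, 3.004]
force: [-0.2, -0.6, -1.0]
width: 19.2
gripper_force: 58.5
```

{"api": "send_rows", "payload": {
  "series": [
    [0,[-0.3,0.042,0],[0,0,0]],
    [0,[-0.3,0.042,0],[0,0,0]],
    [0,[-0.3,0.042,0],[0,0,0]],
    [0,[-0.33,0.046,0],[0,0,0]],
    [0,[0,0,0.7],[0,0,0]],
    [0,[0,0,0.7],[0,0,0]],
    [0,[0,0,0],[0,0,0]]
  ]
}}

```text
clock: 3.35
eef_pos: [480.3, 364.9, 305.8]
tool_rot: [3.136, 0.005, 3.004]
force: [-0.2, 0.1, -2.2]
width: 19.6
gripper_force: 59.3
```

```bash
python3 - <<'E'
from h import *
t=snap('top','top1');s=snap('side','side1'); st=sensors.read_state(); print(st['eef_pos'],st['tool_rot'],st['force'])
p=st['eef_pos'].copy(); print(proj(s,[p,p-[0,0,150]]))
c=proj(s,[p-[0,0,60]])[0].astype(int); x,y=c[0]-50,c[1]-55
i=s['img'][y:y+110,x:x+110][:,:,::-1]; print(x,y)
cv2.imwrite('pics/crop2.png',np.hstack([cv2.resize(i,(590,590),interpolation=cv2.INTER_CUBIC)]))
E
```

```text
[478.35823171 363.36848702 301.95491571] [-3.14121504e+00 -4.19950048e-04  3.00444111e+00] [-0.36250965  0.13121325 -2.07582694]
[[230.48109549 253.80252046]
 [234.63605112 284.23068982]]
182 211
```

View pics/crop2.png

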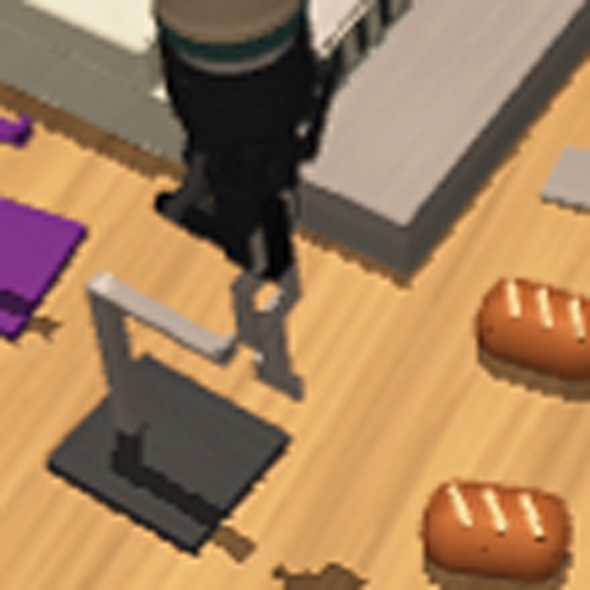

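```bash
python3 - <<'E'
from h import *
for tag in('top0','top1','side0'):
    d=load(tag); b=(235,100,350,225) if tag[0]=='t' else (170,150,310,262)
    uv,P,C=allpts(d,*b)
    a=np.radians(-6.6); R=np.array([[np.cos(a),-np.sin(a)],[np.sin(a),np.cos(a)]]); L=(P[:,:2]-[651,-30])@R
    m=(abs(P[:,2]-110)<4)&(L[:,0]>0); print(tag,'housing',rect(P[m]))
    m=(abs(P[:,2]-76)<3)&(abs(L[:,0])<45)&(abs(L[:,1])<172); print(' cover',rect(P[m]), 'ctr local y pct',np.percentile(L[m,1],[0.5,99.5]).round(1),'x',np.percentile(L[m,0],[1,99]).round(1))
    for k in(105,0,-105):
        r=np.hypot(L[:,0],L[:,1]-k); m=(P[:,2]>80)&(P[:,2]<98)&(r<30)
        q=P[m]; (c,rad)=cv2.minEnclosingCircle(q[:,:2].astype(np.float32)); print('  head',m.sum(),np.round(c,1),round(rad,1),'mean',q.mean(0).round(1), np.percentile(q[:,2],[10,50,90]).round(1))
E
```

```text
top0 housing (array([772.6, -43.9]), 329.1, 155.8, 83.3)
 cover (array([653.9, -30.4]), 326.2, 86.9, 82.5) ctr local y pct [-161.5  160.4] x [-36.8  43.3]
  head 112 [663.1  74.1] 29.3 mean [662.8  74.2  87.3] [80.9 85.7 95.6]
  head 121 [650.6 -30.4] 28.9 mean [650.8 -30.3  87.3] [81.3 86.4 94.5]
  head 112 [ 638.1 -135.7] 28.7 mean [ 637.8 -134.7   87.1] [80.7 85.3 94.6]
top1 housing (array([772.3, -43.8]), 329.0, 155.3, 83.4)
 cover (array([653.6, -29.5]), 325.2, 84.5, 83.3) ctr local y pct [-158.6  160.6] x [-36.8  43.6]
  head 113 [662.8  74.4] 29.3 mean [663.3  74.4  87.2] [80.9 85.6 95.5]
  head 102 [651.5 -29.7] 29.7 mean [650.2 -30.9  87.5] [80.8 86.9 94.1]
  head 121 [ 636.8 -133.6] 27.3 mean [ 638.1 -133.5   87.5] [80.7 86.1 96.1]
side0 housing (array([769.9, -40.9]), 336.3, 159.6, 83.3)
 cover (array([651.8, -25.7]), 328.5, 89.3, 83.4) ctr local y pct [-156.4  164.4] x [-40.2  44.6]
  head 98 [664.6  75.6] 28.7 mean [660.9  78.4  87.2] [81.1 86.6 94.2]
  head 82 [650.3 -30. ] 29.2 mean [647.9 -26.9  87.5] [80.8 86.2 95.9]
  head 82 [ 640.1 -133.4] 29.2 mean [ 636.3 -130.2   87. ] [80.7 86.4 94. ]
```

The key is off the hook, upright and centred. Its lower edge in the side view is near (234.6,283.5), and forward kinematics predicts (234.6,284.2), so the side calibration agrees with the robot.

{"api": "send_rows", "payload": {
  "series": [
    [0,[0,-0.8,0.1],[0,0,-0.767]],
    [0,[0.614,-0.8,0],[0,0,-0.767]],
    [0,[0.614,-0.8,0],[0,0,-0.767]],
    [0,[0.614,-0.8,0],[0,0,-0.767]],
    [0,[0.614,-0.8,0],[0,0,-0.767]],
    [0,[0.614,-0.8,0],[0,0,-0.767]],
    [0,[0,0,0],[0,0,0]],
    [0,[0,0,0],[0,0,0]]
  ]
}}

```text
clock: 4.45
eef_pos: [661.8, 76.0, 306.1]
tool_rot: [-3.14, -0.004, 2.603]
force: [-1.0, 1.1, -1.1]
width: 19.3
gripper_force: 59.4
```

{"api": "send_rows", "payload": {
  "series": [
    [0,[0.01,0,-0.6],[0,0,0]],
    [0,[0,0,-0.35],[0,0,0]],
    [0,[0,0,0],[0,0,0]],
    [0,[0,0,0],[0,0,0]]
  ]
}}

```text
clock: 4.95
eef_pos: [663.6, 76.9, 252.1]
tool_rot: [3.141, 0.0, 2.605]
force: [0.4, 0.7, -0.5]
width: 19.2
gripper_force: 59.3
```

```bash
python3 - <<'E'
from h import *
s=snap('side','side2'); st=sensors.read_state(); p=st['eef_pos']; print(p,st['tool_rot'],st['force'])
c=proj(s,[p-[0,0,149]])[0]; print(c); x,y=(c-35).astype(int)
a=s['img'][y:y+60,x:x+70][:,:,::-1]; b=load('side0')['img'][y:y+60,x:x+70][:,:,::-1]
cv2.imwrite('pics/crop3.png',np.hstack([cv2.resize(i,(399,342),interpolation=cv2.INTER_CUBIC) for i in(a,b)])); print(x,y)
E
```

```text
[663.95679559  76.54182257 252.50541239] [3.14011428e+00 1.24564787e-03 2.60402842e+00] [ 0.15704661 -0.11845644 -0.65306831]
[227.66984043 216.3664697 ]
192 181
```

View pics/crop3.png

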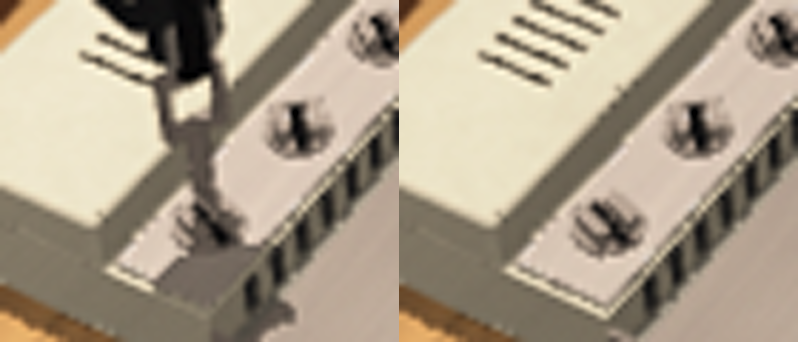

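The side view shows the blade just above screw 1's slot. I lower it gently.

{"api": "send_rows", "payload": {
  "series": [
    [0,[-0.02,-0.012,-0.12],[0,0,0]],
    [0,[0,0,-0.1],[0,0,0]],
    [0,[0,0,0],[0,0,0]],
    [0,[0,0,-0.05],[0,0,0]],
    [0,[0,0,0],[0,0,0]]
  ]
}}

```text
clock: 5.62
eef_pos: [662.2, 74.8, 234.9]
tool_rot: [-3.141, -0.0, 2.603]
force: [0.3, 0.4, -2.2]
width: 19.2
gripper_force: 59.4
```

{"api": "send_rows", "payload": {
  "series": [
    [0,[0,0,-0.04],[0,0,-0.5]],
    [0,[0,0,0],[0,0,-1]],
    [0,[0,0,0],[0,0,-1]],
    [0,[0,0,0],[0,0,-1]],
    [0,[0,0,0],[0,0,-1]],
    [0,[0,0,0],[0,0,-1]],
    [0,[0,0,0],[0,0,-1]]
  ]
}}

```text
clock: 6.5
eef_pos: [664.0, 76.2, 232.9]
tool_rot: [3.137, 0.0, 2.032]
force: [4.0, 2.1, -4.1]
width: 19.6
gripper_force: 59.1
```

```bash
python3 -c "
from h import *
s=sensors.read_state(); print(s['eef_pos'],np.degrees(s['tool_rot']),s['force'],s['torque'],s['tau'][6])"
```

```text
[664.02748252  76.18689638 232.89782961] [1.79745885e+02 2.47434942e-02 1.16433821e+02] [ 3.97634909  2.07737714 -4.08823196] [ 0.58441366 -1.14976515  0.13300629] 0.49175944179296494
```

{"api": "send_rows", "payload": {
  "series": [
    [0,[0,0,0],[0,0,-1]],
    [0,[0,0,0],[0,0,-1]],
    [0,[0,0,0],[0,0,-1]],
    [0,[0,0,0],[0,0,-1]],
    [0,[0,0,0],[0,0,-1]],
    [0,[0,0,0],[0,0,-1]],
    [0,[0,0,0],[0,0,-1]]
  ]
}}

```text
clock: 7.38
eef_pos: [664.4, 75.8, 233.0]
tool_rot: [3.137, -0.002, 1.421]
force: [4.0, 1.1, -4.8]
width: 19.4
gripper_force: 59.0
```

```bash
python3 -c "
from h import *
s=sensors.read_state(); print(s['eef_pos'],np.degrees(s['tool_rot']),s['force'],s['torque'],s['tau'][6])"
```

```text
[664.4291291   75.80193756 232.97766622] [ 1.79717116e+02 -9.15333222e-02  8.14328026e+01] [ 4.00584285  1.06021927 -4.82452054] [ 0.34204332 -1.39674552  0.1177648 ] 0.49328768625855446
```

{"api": "send_rows", "payload": {
  "series": [
    [0,[0,0,0],[0,0,-1]],
    [0,[0,0,0],[0,0,-1]],
    [0,[0,0,0],[0,0,0]]
  ]
}}

```text
clock: 7.75
eef_pos: [664.3, 75.5, 233.0]
tool_rot: [3.137, -0.002, 1.251]
force: [4.7, 0.7, -3.8]
width: 19.7
gripper_force: 59.2
```

```bash
python3 -c "
from h import *
s=sensors.read_state(); print(s['eef_pos'],np.degrees(s['tool_rot']),s['force'],s['torque'],s['tau'][6])"
```

```text
[664.31392095  75.54959763 233.04934866] [ 1.79744222e+02 -9.64744615e-02  7.16575578e+01] [ 4.73208467  0.74483393 -3.75885704] [ 0.24238385 -1.68415994  0.09390078] -0.30868375673890114
```

{"api": "send_rows", "payload": {
  "series": [
    [0,[0,0,0],[0,0,-0.8]],
    [0,[0,0,0],[0,0,-0.8]],
    [0,[0,0,0],[0,0,0]]
  ]
}}

```text
clock: 8.12
eef_pos: [664.0, 75.3, 233.1]
tool_rot: [3.138, -0.001, 1.115]
force: [5.5, 0.7, -4.4]
width: 19.4
gripper_force: 60.5
```

```bash
python3 -c "
from h import *
s=sensors.read_state(); print(s['eef_pos'],np.degrees(s['tool_rot']),s['force'],s['torque'],s['tau'][6])"
```

```text
[664.00759689  75.31308825 233.10961211] [ 1.79778814e+02 -6.69724562e-02  6.38908593e+01] [ 5.5236707   0.69057925 -4.44075309] [ 0.09765827 -1.89880736  1.03421837] -1.209762878715992
```

{"api": "send_rows", "payload": {
  "series": [
    [0,[0,0,0],[0,0,1]],
    [0,[0,0,0],[0,0,1]],
    [0,[0,0,0],[0,0,0.8]],
    [0,[0,0,0],[0,0,0]],
    [0,[0,0,0.4],[0,0,0]],
    [0,[0,0,0.4],[0,0,0]],
    [0,[0,0,0],[0,0,0]],
    [0,[0,0,0],[0,0,0]]
  ]
}}

```text
clock: 9.12
eef_pos: [661.0, 74.8, 279.5]
tool_rot: [-3.139, 0.001, 1.354]
force: [-0.4, 0.1, -2.2]
width: 19.4
gripper_force: 60.5
```

```bash
python3 - <<'E'
from h import *
s=snap('side','side3'); st=sensors.read_state(); p=st['eef_pos']; print(p,np.degrees(st['tool_rot']),st['force'],st['torque'])
c=proj(s,[p-[0,0,149]])[0]; print(c); x,y=(c-[45,35]).astype(int)
a=s['img'][y:y+60,x:x+80][:,:,::-1]
cv2.imwrite('pics/crop4.png',cv2.resize(a,(800,600),interpolation=cv2.INTER_CUBIC)); print(x,y)
E
```

```text
[661.02573036  74.90553448 279.21948723] [-1.79806137e+02  4.68112660e-02  7.76069929e+01] [-0.22394533 -0.83820235 -2.30273923] [ 0.02819638 -0.05405318 -0.01800955]
[227.92605549 211.26958615]
182 176
```

View pics/crop4.png

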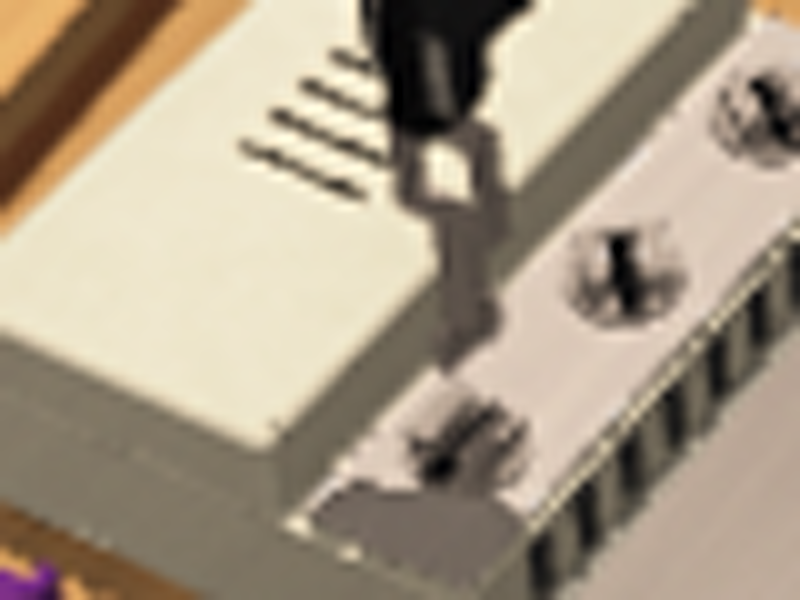

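Screw 1's slot now lies along the cover, so it is home. Next is screw 2.

{"api": "send_rows", "payload": {
  "series": [
    [0,[-0.02,-0.25,0],[0,0,1]],
    [0,[-0.02,-0.25,0],[0,0,1]],
    [0,[-0.02,-0.25,0],[0,0,1]],
    [0,[-0.02,-0.25,0],[0,0,1]],
    [0,[-0.02,-0.25,0],[0,0,1]],
    [0,[-0.02,-0.25,0],[0,0,1]],
    [0,[-0.02,-0.233,0],[0,0,1]],
    [0,[0,0,0],[0,0,1]]
  ]
}}

```text
clock: 10.18
eef_pos: [652.7, -31.2, 279.3]
tool_rot: [-3.138, -0.0, 2.053]
force: [-1.0, 0.1, -1.5]
width: 19.2
gripper_force: 60.3
```

{"api": "send_rows", "payload": {
  "series": [
    [0,[0,0,0],[0,0,1]],
    [0,[0,0,0],[0,0,0.7]],
    [0,[0,0,-0.4],[0,0,0]],
    [0,[0,0,0],[0,0,0]],
    [0,[0,0,0],[0,0,0]]
  ]
}}

```text
clock: 10.8
eef_pos: [653.8, -29.1, 256.6]
tool_rot: [-3.141, -0.0, 2.201]
force: [0.1, -0.1, -1.9]
width: 19.7
gripper_force: 60.1
```

Yaw is 126.1°. I lower into slot 2.

{"api": "send_rows", "payload": {
  "series": [
    [0,[-0.01,0,-0.15],[0,0,0]],
    [0,[0,0,-0.1],[0,0,0]],
    [0,[0,0,0],[0,0,0]],
    [0,[0,0,-0.1],[0,0,0]],
    [0,[0,0,0],[0,0,0]]
  ]
}}

```text
clock: 11.42
eef_pos: [653.0, -29.0, 235.2]
tool_rot: [-3.141, -0.001, 2.201]
force: [-0.5, -0.2, -1.7]
width: 19.5
gripper_force: 60.3
```

{"api": "send_rows", "payload": {
  "series": [
    [0,[0,0,-0.04],[0,0,-0.5]],
    [0,[0,0,0],[0,0,-1]],
    [0,[0,0,0],[0,0,-1]],
    [0,[0,0,0],[0,0,-1]],
    [0,[0,0,0],[0,0,-1]],
    [0,[0,0,0],[0,0,-1]],
    [0,[0,0,0],[0,0,-1]],
    [0,[0,0,0],[0,0,-1]]
  ]
}}

```text
clock: 12.42
eef_pos: [653.3, -29.2, 233.4]
tool_rot: [3.141, 0.0, 1.543]
force: [0.1, -0.3, -1.8]
width: 19.0
gripper_force: 60.3
```

{"api": "send_rows", "payload": {
  "series": [
    [0,[0,0,0],[0,0,-1]],
    [0,[0,0,0],[0,0,-1]],
    [0,[0,0,0],[0,0,-1]],
    [0,[0,0,0],[0,0,-0.8]],
    [0,[0,0,0],[0,0,0]]
  ]
}}

```text
clock: 13.05
eef_pos: [653.3, -29.3, 233.4]
tool_rot: [3.141, 0.001, 1.215]
force: [-0.3, -0.2, -1.5]
width: 19.6
gripper_force: 60.4
```

```bash
python3 -c "
from h import *
s=sensors.read_state(); print(s['eef_pos'],np.degrees(s['tool_rot']),s['force'],s['torque'],s['tau'][6])"
```

```text
[653.26983863 -29.30149895 233.35411013] [1.79990498e+02 3.80745448e-02 6.96173035e+01] [-0.25673327 -0.19902926 -1.47139395] [-0.27407197  0.13298628  0.03072816] -0.24927805177867413
```

{"api": "send_rows", "payload": {
  "series": [
    [0,[0,0,0],[0,0,-0.8]],
    [0,[0,0,0],[0,0,-0.6]],
    [0,[0,0,0],[0,0,0]]
  ]
}}

```text
clock: 13.42
eef_pos: [653.3, -29.3, 233.4]
tool_rot: [3.141, 0.001, 1.097]
force: [-0.3, -1.3, -1.5]
width: 19.6
gripper_force: 61.8
```

```bash
python3 -c "
from h import *
s=sensors.read_state(); print(s['eef_pos'],np.degrees(s['tool_rot']),s['force'],s['torque'],s['tau'][6])"
```

```text
[653.26950079 -29.25825144 233.35547762] [1.79984268e+02 7.07861062e-02 6.28512513e+01] [-0.28368767 -1.34350865 -1.51852719] [-0.51617871  0.27983235  1.09118638] -1.2514713406562805
```

{"api": "send_rows", "payload": {
  "series": [
    [0,[0,0,0],[0,0,1]],
    [0,[0,0,0],[0,0,1]],
    [0,[0,0,0],[0,0,0.8]],
    [0,[0,0,0],[0,0,0]],
    [0,[0,0,0.35],[0,0,0]],
    [0,[0,0,0.25],[0,0,0]],
    [0,[-0.1,-0.8,0],[0,0,1]],
    [0,[-0.1,-0.8,0],[0,0,1]]
  ]
}}

```text
clock: 14.42
eef_pos: [641.6, -125.4, 269.9]
tool_rot: [3.14, 0.0, 1.516]
force: [0.7, 0.0, -1.7]
width: 19.5
gripper_force: 60.3
```

{"api": "send_rows", "payload": {
  "series": [
    [0,[0,-0.14,0],[0,0,1]],
    [0,[0,0,0],[0,0,1]],
    [0,[0,0,0],[0,0,1]],
    [0,[0,0,0],[0,0,1]],
    [0,[0,0,0],[0,0,1]],
    [0,[0,0,0],[0,0,1]],
    [0,[0,0,0],[0,0,1]],
    [0,[0,0,0],[0,0,1]]
  ]
}}

```text
clock: 15.42
eef_pos: [641.4, -133.5, 269.6]
tool_rot: [3.141, 0.0, 2.212]
force: [-1.0, -0.3, -1.9]
width: 19.3
gripper_force: 60.3
```

{"api": "send_rows", "payload": {
  "series": [
    [0,[0,0,-0.2],[0,0,1]],
    [0,[0,0,0],[0,0,0.8]],
    [0,[0,0,0],[0,0,0]],
    [0,[0,0,0],[0,0,0]]
  ]
}}

```text
clock: 15.92
eef_pos: [641.5, -133.6, 257.6]
tool_rot: [3.141, 0.0, 2.365]
force: [-0.3, 0.4, -1.1]
width: 19.4
gripper_force: 60.3
```

{"api": "send_rows", "payload": {
  "series": [
    [0,[0,0,-0.15],[0,0,0]],
    [0,[0,0,-0.12],[0,0,0]],
    [0,[0,0,0],[0,0,0]],
    [0,[0,0,-0.1],[0,0,0]],
    [0,[0,0,-0.04],[0,0,0]],
    [0,[0,0,0],[0,0,0]]
  ]
}}

```text
clock: 16.68
eef_pos: [641.2, -133.5, 232.5]
tool_rot: [-3.141, -0.0, 2.367]
force: [0.3, -0.2, -1.6]
width: 19.1
gripper_force: 60.3
```

Inserted. I turn from 135.6° towards about 63°.

{"api": "send_rows", "payload": {
  "series": [
    [0,[0,0,0],[0,0,-0.6]],
    [0,[0,0,0],[0,0,-1]],
    [0,[0,0,0],[0,0,-1]],
    [0,[0,0,0],[0,0,-1]],
    [0,[0,0,0],[0,0,-1]],
    [0,[0,0,0],[0,0,-1]],
    [0,[0,0,0],[0,0,-1]],
    [0,[0,0,0],[0,0,-1]]
  ]
}}

```text
clock: 17.68
eef_pos: [641.3, -133.8, 233.0]
tool_rot: [3.141, 0.001, 1.701]
force: [-0.3, -0.4, -1.2]
width: 19.6
gripper_force: 60.3
```

{"api": "send_rows", "payload": {
  "series": [
    [0,[0,0,0],[0,0,-1]],
    [0,[0,0,0],[0,0,-1]],
    [0,[0,0,0],[0,0,-1]],
    [0,[0,0,0],[0,0,-1]],
    [0,[0,0,0],[0,0,-1]],
    [0,[0,0,0],[0,0,-1]],
    [0,[0,0,0],[0,0,-0.8]],
    [0,[0,0,0],[0,0,0]]
  ]
}}

```text
clock: 18.68
eef_pos: [641.1, -133.9, 233.0]
tool_rot: [-3.142, 0.002, 1.113]
force: [-1.5, -1.4, 0.3]
width: 19.5
gripper_force: 61.1
```

```bash
python3 -c "
from h import *
s=sensors.read_state(); print(s['eef_pos'],np.degrees(s['tool_rot']),s['force'],s['torque'],s['tau'][6])"
```

```text
[ 641.06200657 -133.92348365  232.96940382] [-1.79997724e+02  9.09426816e-02  6.37974644e+01] [-1.45335392 -1.37941063  0.27091618] [-0.48359799  0.54654358  0.89639362] -1.0433061048388481
```

{"api": "send_rows", "payload": {
  "series": [
    [0,[0,0,0],[0,0,1]],
    [0,[0,0,0],[0,0,1]],
    [0,[0,0,0],[0,0,0.8]],
    [0,[0,0,0.6],[0,0,0]],
    [0,[0,0,0.8],[0,0,0]],
    [0,[-0.1,0.5,0.5],[0,0,1]],
    [0,[-0.2,0.8,0],[0,0,1]],
    [0,[-0.28,0.83,0],[0,0,1]]
  ]
}}

```text
clock: 19.68
eef_pos: [606.6, -4.3, 347.3]
tool_rot: [3.139, -0.001, 1.619]
force: [1.1, 1.1, -0.8]
width: 19.3
gripper_force: 60.3
```

{"api": "send_rows", "payload": {
  "series": [
    [0,[-0.3,0.83,0],[0,0,1]],
    [0,[-0.3,0.83,0],[0,0,1]],
    [0,[-0.3,0.83,0],[0,0,1]],
    [0,[-0.3,0.83,0],[0,0,1]],
    [0,[-0.3,0.83,0],[0,0,1]],
    [0,[-0.3,0.83,0],[0,0,1]],
    [0,[-0.3,0.8,0],[0,0,1]],
    [0,[0,0,0],[0,0,1]]
  ]
}}

```text
clock: 20.68
eef_pos: [477.2, 347.4, 346.4]
tool_rot: [3.14, -0.004, 2.327]
force: [0.2, -0.1, -1.7]
width: 19.1
gripper_force: 60.3
```

{"api": "send_rows", "payload": {
  "series": [
    [0,[0,0,0],[0,0,1]],
    [0,[0,0,0],[0,0,1]],
    [0,[0,0,0],[0,0,1]],
    [0,[0,0,0],[0,0,1]],
    [0,[0,0,0],[0,0,1]],
    [0,[0,0,0],[0,0,1]],
    [0,[0,0,0],[0,0,1]],
    [0,[0,0,0],[0,0,0.85]]
  ]
}}

```text
clock: 21.68
eef_pos: [480.5, 341.3, 347.0]
tool_rot: [3.14, -0.0, 3.002]
force: [0.0, 0.2, -1.5]
width: 19.2
gripper_force: 60.3
```

```bash
python3 - <<'E'
from h import *
t=snap('top','top4');s=snap('side','side4'); st=sensors.read_state(); p=st['eef_pos']; print(p,np.degrees(st['tool_rot']),st['force'])
c=proj(s,[p-[0,0,149]])[0]; print(c); x,y=(c-[45,75]).astype(int); print(x,y)
a=cv2.resize(t['img'][140:200,240:340],(500,300),interpolation=3); b=cv2.resize(s['img'][y:y+120,x:x+100],(250,300),interpolation=3)
cv2.imwrite('pics/crop5.png',np.hstack([a,b])[:,:,::-1])
E
```

```text
[480.54143746 341.21142836 346.95595354] [ 1.79939515e+02 -7.07309761e-03  1.71886167e+02] [ 0.15690461 -0.51566212 -1.75597027]
[236.20653796 269.76107675]
191 194
```

View pics/crop5.png

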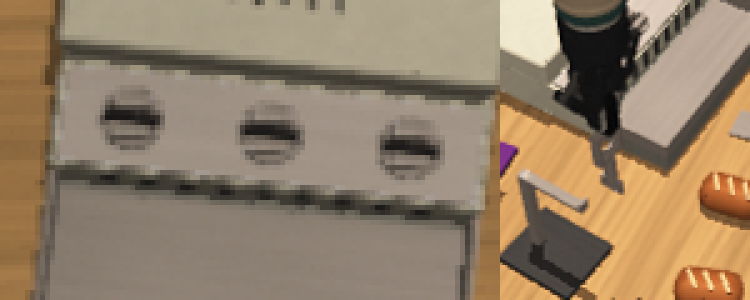

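All three slots lie along the cover, at top px about (266,163), (294,167) and (322,170). The key sits where predicted. Now I hang it back.

{"api": "send_rows", "payload": {
  "series": [
    [0,[-0.03,0.365,0],[0,0,0.05]],
    [0,[0,0,-0.8],[0,0,0]],
    [0,[0,0,-0.8],[0,0,0]],
    [0,[0,0,-0.52],[0,0,0]],
    [0,[0,0,0],[0,0,0]],
    [0,[0,0,0],[0,0,0]]
  ]
}}

```text
clock: 22.52
eef_pos: [479.3, 364.6, 220.8]
tool_rot: [3.139, 0.001, 3.005]
force: [0.6, 0.2, -0.7]
width: 19.5
gripper_force: 60.1
```

```bash
python3 - <<'E'
from h import *
s=snap('side','side5'); st=sensors.read_state(); p=st['eef_pos']; print(p,np.degrees(st['tool_rot']),st['force'])
c=proj(s,[p-[0,0,60]])[0]; x,y=(c-[40,30]).astype(int); print(x,y)
cv2.imwrite('pics/crop6.png',cv2.resize(s['img'][y:y+60,x:x+80],(800,600),interpolation=3)[:,:,::-1])
E
```

```text
[479.63776162 364.48351621 221.28044006] [1.79838649e+02 1.29068544e-01 1.72142523e+02] [ 0.68614499  0.16989557 -0.32401845]
193 252
```

View pics/crop6.png

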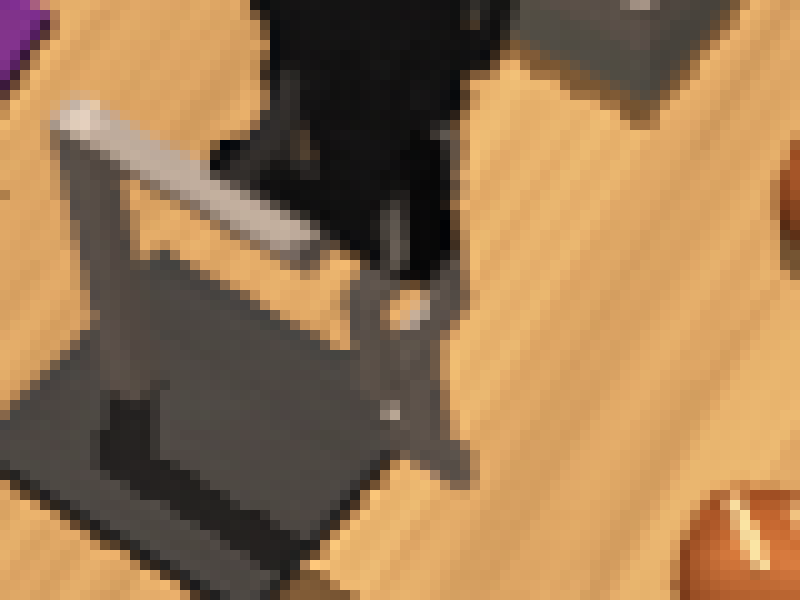

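The arm's tip points at the eye's opening (crop about (400,310)). I move in along the arm.

{"api": "send_rows", "payload": {
  "series": [
    [0,[0.2,-0.03,-0.02],[0,0,0]],
    [0,[0.25,-0.037,0],[0,0,0]],
    [0,[0.25,-0.037,0],[0,0,0]],
    [0,[0,0,0],[0,0,0]]
  ]
}}

```text
clock: 23.08
eef_pos: [522.9, 355.6, 218.3]
tool_rot: [-3.141, 0.001, 3.001]
force: [-0.7, -0.3, -1.6]
width: 19.4
gripper_force: 60.3
```

{"api": "send_rows", "payload": {
  "series": [
    [0,[0.25,-0.037,0],[0,0,0]],
    [0,[0.28,-0.04,0],[0,0,0]],
    [0,[0,0,0],[0,0,0]],
    [0,[0,0,0],[0,0,0]]
  ]
}}

```text
clock: 23.58
eef_pos: [551.9, 352.3, 218.1]
tool_rot: [-3.141, -0.001, 3.004]
force: [1.0, -0.0, -1.5]
width: 19.4
gripper_force: 60.3
```

Free so far. I lower to the seat (TCP about 199) and feel for contact.

{"api": "send_rows", "payload": {
  "series": [
    [0,[0.02,0,-0.15],[0,0,0]],
    [0,[0,0,-0.15],[0,0,0]],
    [0,[0,0,0],[0,0,0]],
    [0,[0,0,-0.02],[0,0,0]],
    [0,[0,0,0],[0,0,0]]
  ]
}}

```text
clock: 24.2
eef_pos: [553.4, 352.1, 199.2]
tool_rot: [-3.141, -0.001, 3.004]
force: [-1.0, -0.9, -0.2]
width: 19.2
gripper_force: 60.7
```

{"api": "send_rows", "payload": {
  "series": [
    [0,[0,0,-0.015],[0,0,0]],
    [30,[0,0,0],[0,0,0]],
    [60,[0,0,0],[0,0,0]],
    [60,[0,0,0],[0,0,0]],
    [60,[0,0,0.4],[0,0,0]],
    [60,[0,0,0.8],[0,0,0]],
    [60,[0,0,0.3],[0,0,0]],
    [85,[-0.5,-0.6,0],[0,0,0]]
  ]
}}

```text
clock: 25.2
eef_pos: [525.5, 318.8, 289.7]
tool_rot: [3.137, 0.004, 3.007]
force: [0.2, -1.1, -0.0]
width: 76.2
gripper_force: 0.0
```

{"api": "send_rows", "payload": {
  "series": [
    [85,[-0.6,-0.6,0],[0,0,0]],
    [85,[-0.6,-0.6,0],[0,0,0]],
    [85,[-0.5,-0.6,0],[0,0,0]]
  ]
}}

```text
clock: 25.58
eef_pos: [420.4, 207.0, 288.3]
tool_rot: [3.141, 0.0, 3.005]
force: [0.2, 0.8, 0.4]
width: 85.0
gripper_force: 0.0
```

```bash
python3 - <<'E'
from h import *
t=snap('top','top6');s=snap('side','side6'); st=sensors.read_state(); print(st['eef_pos'],np.degrees(st['tool_rot']))
cv2.imwrite('pics/crop7.png',np.hstack([cv2.resize(t['img'][150:310,150:350],(400,320)),cv2.resize(s['img'][220:350,170:330],(394,320))])[:,:,::-1])
uv,P,C=allpts(s,180,245,262,305); g=(C.max(1)<45)&(P[:,2]>160)&(abs(P[:,0]-553)<30)&(abs(P[:,1]-353)<25)
print('grip',g.sum(),rect(P[g]),P[g,2].max())
E
```

```text
[418.34339939 203.81280319 288.21733171] [-1.79814209e+02 -1.71703693e-01  1.71937002e+02]
grip 145 (array([553.3, 355.3]), 34.0, 21.6, -11.8) 227.2564271211072
```

View pics/crop7.png

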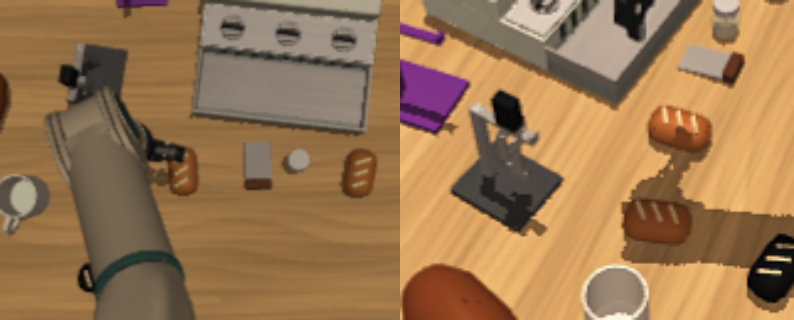

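The key hangs on its hook. The rolls are at top px (240,235) and (330,237), plus one hidden under the arm and seen in the side view. I measure the rolls from both views.

```bash
cat > rolls.py <<'E'
from h import *
def rolls(tag,box):
    d=load(tag); uv,P,C=allpts(d,*box)
    hsv=cv2.cvtColor(C[None].astype(np.uint8),cv2.COLOR_RGB2HSV)[0].astype(int)
    m=(P[:,2]>14)&(P[:,2]<58)&(C[:,0]-C[:,2]>45)&(abs(P[:,1])<420)&(P[:,0]>250)&(P[:,0]<520)
    im=np.zeros((420,560),np.uint8); im[uv[m,1],uv[m,0]]=1
    n,l,st,ce=cv2.connectedComponentsWithStats(im)
    for i in range(1,n):
        if st[i,4]>80:
            q=P[m][l[uv[m,1],uv[m,0]]==i]; zt=np.percentile(q[:,2],97)
            tp=q[q[:,2]>zt-12]
            print(tag,ce[i].round(0),st[i,4],'all',rect(q),'z',zt.round(1),'top',rect(tp))
E
python3 - <<'E'
from rolls import *
rolls('top6',(150,200,350,310)); rolls('side6',(170,200,380,350)); rolls('top0',(150,200,350,310))
E
```

```text
top6 [242. 236.] 261 all (array([397.7, 172.5]), 88.1, 55.4, 4.7) z 51.3 top (array([396. , 171.7]), 81.2, 46.9, 7.2)
top6 [330. 236.] 323 all (array([ 392.6, -166.2]), 91.1, 55.4, -11.0) z 50.4 top (array([ 393. , -165.4]), 82.7, 48.3, -9.1)
side6 [319. 209.] 276 all (array([ 390.7, -161.3]), 89.8, 62.2, -12.4) z 49.7 top (array([ 389.4, -161.3]), 83.5, 50.2, -9.8)
side6 [284. 272.] 367 all (array([395.2, 176.7]), 90.4, 56.4, 4.3) z 50.9 top (array([395.5, 177. ]), 81.4, 49.7, 2.5)
side6 [274. 309.] 429 all (array([361.1, 329. ]), 90.3, 55.3, 19.8) z 50.5 top (array([361. , 326.9]), 85.5, 49.8, 14.1)
top0 [241. 235.] 322 all (array([398.4, 172.8]), 89.8, 55.0, 4.8) z 51.5 top (array([398.1, 170.5]), 79.9, 49.3, 0.2)
top0 [330. 236.] 322 all (array([ 392.8, -165.7]), 91.5, 55.3, -11.6) z 51.3 top (array([ 393.1, -165.6]), 82.9, 48.0, -14.1)
top0 [202. 244.] 325 all (array([363.2, 324.6]), 91.1, 58.0, 15.0) z 50.8 top (array([363.1, 323.8]), 82.0, 47.6, 12.1)
```

{"api": "send_rows", "payload": {
  "series": [
    [85,[-0.355,-0.497,-0.5],[0,0,0.9]],
    [85,[0,0,-0.9],[0,0,0.8]],
    [85,[0,0,-0.9],[0,0,0.8]],
    [85,[0,0,-0.9],[0,0,0]],
    [85,[0,0,0],[0,0,0]]
  ]
}}

```text
clock: 26.3
eef_pos: [398.3, 177.5, 92.9]
tool_rot: [-3.138, -0.008, -3.061]
force: [-0.3, -1.1, 0.9]
width: 84.7
gripper_force: 0.0
```

{"api": "send_rows", "payload": {
  "series": [
    [85,[-0.01,-0.04,-0.6],[0,0,0]],
    [85,[0,0,-0.4],[0,0,0]],
    [85,[0,0,-0.1],[0,0,0]],
    [0,[0,0,0],[0,0,0]],
    [0,[0,0,0],[0,0,0]],
    [0,[0,0,0],[0,0,0]],
    [0,[0,0,0],[0,0,0]],
    [0,[0,0,0],[0,0,0]]
  ]
}}

```text
clock: 27.3
eef_pos: [401.8, 174.3, 45.6]
tool_rot: [-3.132, -0.005, -3.061]
force: [-0.7, -0.8, 11.6]
width: 54.6
gripper_force: 62.1
```

```bash
python3 - <<'E'
from h import *
s=sensors.read_state(); print(s['qpos'].round(3),s['qd'].round(3),s['eef_pos'],s['force'],s['tau'].round(1),s['width'])
p=s['eef_pos']; d=snap('side','side7'); c=proj(d,[p])[0]; x,y=(c-[50,50]).astype(int); print(c,x,y)
cv2.imwrite('pics/crop8.png',cv2.resize(d['img'][y:y+90,x:x+110],(733,600),interpolation=3)[:,:,::-1])
E
```

```text
[-0.35   0.73  -0.187  2.232  0.591  0.237  0.581] [-0.    -0.     0.001  0.002  0.001  0.    -0.001] [401.78116958 174.30001781  45.62690418] [-0.73830107 -0.81966791 11.55682517] [ -0.4 -41.2  -1.6  -3.9   0.2  -0.3   0.2] 54.564322457884174
[281.95774607 268.08096699] 231 218
```

View pics/crop8.png

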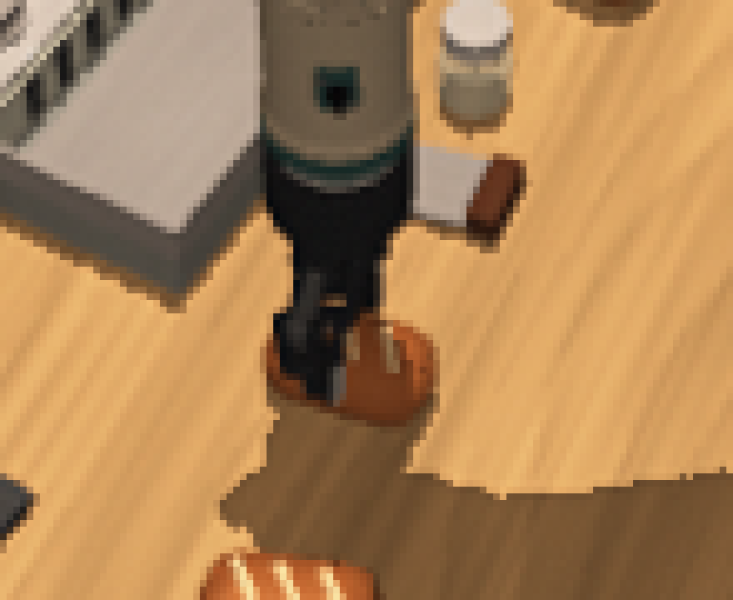

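The arm was at joint 6's limit, so the roll is pinched at its upper half (TCP at z 45 instead of 27). The force is probably the pads swinging down as they close. I lift a little and check.

{"api": "send_rows", "payload": {
  "series": [
    [0,[0,0,0.3],[0,0,0]],
    [0,[0,0,0.3],[0,0,0]],
    [0,[0.1,0,0.4],[0,0,0]],
    [0,[0.2,0,0.5],[0,0,0]],
    [0,[0,0,0],[0,0,0]]
  ]
}}

```text
clock: 27.98
eef_pos: [420.5, 174.9, 136.2]
tool_rot: [-3.134, -0.003, -3.061]
force: [-0.4, 0.8, -1.5]
width: 54.3
gripper_force: 64.9
```

```bash
python3 - <<'E'
from h import *
s=sensors.read_state(); print(s['qpos'].round(3),s['eef_pos'],np.degrees(s['tool_rot']),s['force'],s['width'])
p=s['eef_pos']; d=snap('side','side8'); c=proj(d,[p])[0]; x,y=(c-[40,40]).astype(int); print(c,x,y)
cv2.imwrite('pics/crop9.png',cv2.resize(d['img'][y:y+80,x:x+90],(675,600),interpolation=3)[:,:,::-1])
uv,P,C=allpts(d,x,y,x+90,y+80); m=(C[:,0]-C[:,2]>45)&(C[:,0]>90)&(np.linalg.norm(P[:,:2]-p[:2],axis=1)<90)&(P[:,2]>70)
print(m.sum(),np.percentile(P[m],[2,50,98],axis=0).round(0),rect(P[m]))
E
```

```text
[-0.175  0.574 -0.408  2.139  0.46   0.52   0.72 ] [420.51140659 174.8574697  136.16341365] [-179.56990401   -0.19940517 -175.40789873] [-0.40181129  0.80012835 -1.49403703] 54.29666652533912
[276.60878938 250.02577385] 236 210
244 [[370. 143. 102.]
 [395. 186. 131.]
 [454. 204. 189.]] (array([409.8, 181.5]), 86.8, 68.4, 43.0)
```

View pics/crop9.png

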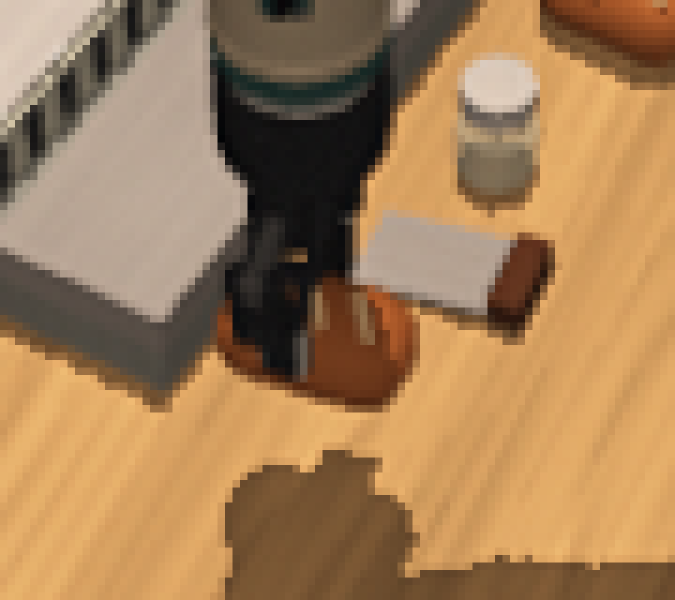

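The roll is held level. I carry it to the centre of the trough.

{"api": "send_rows", "payload": {
  "series": [
    [0,[0.57,-0.8,0.1],[0,0,-0.56]],
    [0,[0.57,-0.8,0],[0,0,-0.56]],
    [0,[0.57,-0.8,0],[0,0,-0.56]],
    [0,[0.57,-0.8,0],[0,0,-0.56]],
    [0,[0,0,0],[0,0,0]],
    [0,[0,0,-0.6],[0,0,0]],
    [0,[0,0,0],[0,0,0]]
  ]
}}

```text
clock: 28.9
eef_pos: [551.4, -17.4, 101.0]
tool_rot: [-3.131, -0.017, 3.029]
force: [-0.4, 0.0, -2.2]
width: 54.5
gripper_force: 64.7
```

{"api": "send_rows", "payload": {
  "series": [
    [0,[0.1,0,-0.1],[0,0,0]],
    [0,[0,0,-0.2],[0,0,0]],
    [0,[0,0,-0.07],[0,0,0]],
    [0,[0,0,0],[0,0,0]]
  ]
}}

```text
clock: 29.4
eef_pos: [560.5, -18.0, 81.1]
tool_rot: [-3.132, -0.011, 3.028]
force: [-0.0, -1.1, -1.0]
width: 54.7
gripper_force: 64.8
```

{"api": "send_rows", "payload": {
  "series": [
    [0,[-0.02,0,-0.05],[0,0,0]],
    [0,[0,0,0],[0,0,0]]
  ]
}}

```text
clock: 29.65
eef_pos: [559.4, -18.1, 78.3]
tool_rot: [-3.132, -0.01, 3.028]
force: [0.3, -0.8, -1.4]
width: 54.2
gripper_force: 64.8
```

{"api": "send_rows", "payload": {
  "series": [
    [0,[0,0,-0.03],[0,0,0]],
    [0,[0,0,0],[0,0,0]]
  ]
}}

```text
clock: 29.9
eef_pos: [559.6, -18.0, 76.5]
tool_rot: [-3.132, -0.01, 3.028]
force: [-0.4, -0.7, -1.6]
width: 54.6
gripper_force: 64.8
```

{"api": "send_rows", "payload": {
  "series": [
    [0,[0,0,-0.02],[0,0,0]],
    [0,[0,0,0],[0,0,0]],
    [75,[0,0,0],[0,0,0]],
    [75,[0,0,0],[0,0,0]],
    [75,[0,0,0.3],[0,0,0]],
    [75,[0,0,0.7],[0,0,0]],
    [85,[-0.4,-0.3,0.7],[0,0,0]],
    [85,[-0.4,-0.6,0.3],[0,0,0]]
  ]
}}

```text
clock: 30.9
eef_pos: [512.8, -70.7, 198.8]
tool_rot: [-3.133, -0.005, 3.031]
force: [0.7, -1.0, 0.9]
width: 85.0
gripper_force: 0.0
```

```bash
python3 - <<'E'
from rolls import *
s=sensors.read_state(); print(s['eef_pos'],np.degrees(s['tool_rot']),s['qpos'].round(2))
t=snap('top','top9'); d=snap('side','side9'); rolls('top9',(150,200,350,310)); rolls('side9',(170,180,400,350))
for n,d,b in(('top',t,(235,150,350,225)),('side',d,(210,170,320,262))):
    uv,P,C=allpts(d,*b); m=(C[:,0]-C[:,2]>60)&(P[:,2]>45)&(P[:,2]<95)&(P[:,0]>490); print(n,m.sum(),rect(P[m]),np.percentile(P[m,2],[50,97]))
E
```

```text
[512.83137501 -70.73388664 198.78299549] [-179.51461419   -0.26463895  173.68418769] [ 0.4   0.55 -0.48  1.92  0.36  0.76  1.18]
top9 [202. 244.] 326 all (array([362.9, 324.1]), 91.1, 57.1, 15.6) z 51.9 top (array([364.3, 322.8]), 82.0, 48.6, 11.4)
side9 [319. 209.] 271 all (array([ 389.1, -160.4]), 89.4, 55.9, -14.9) z 51.0 top (array([ 389.2, -161.9]), 79.5, 51.9, -4.5)
side9 [274. 310.] 428 all (array([361.6, 329.4]), 91.0, 55.2, 13.4) z 50.9 top (array([361.8, 330.1]), 83.3, 53.4, 12.5)
top 66 (array([576.1, -91.5]), 210.3, 64.3, -82.2) [73.57875832 79.58994725]
side 278 (array([564.1, -81. ]), 199.6, 115.5, 89.3) [71.78128362 80.34176268]
```

{"api": "send_rows", "payload": {
  "series": [
    [85,[-0.595,-0.535,0],[0,0,-0.38]],
    [85,[-0.595,-0.535,0],[0,0,-0.38]],
    [85,[-0.595,-0.535,0],[0,0,-0.38]],
    [85,[0,0,-0.8],[0,0,0]],
    [85,[0,0,-0.8],[0,0,0]],
    [85,[0,0,0],[0,0,0]]
  ]
}}

```text
clock: 31.75
eef_pos: [403.0, -167.3, 97.6]
tool_rot: [-3.133, -0.016, 2.929]
force: [-0.3, -0.4, -0.0]
width: 84.8
gripper_force: 0.0
```

{"api": "send_rows", "payload": {
  "series": [
    [85,[0.04,0,-0.5],[0,0,0]],
    [85,[0.02,0,-0.3],[0,0,0]],
    [85,[0,0,-0.2],[0,0,0]],
    [85,[0,0,0],[0,0,0]]
  ]
}}

```text
clock: 32.25
eef_pos: [409.4, -168.2, 40.5]
tool_rot: [-3.132, -0.008, 2.929]
force: [-0.9, -0.1, 1.0]
width: 84.6
gripper_force: 0.0
```

```bash
python3 -c "
from h import *
s=sensors.read_state(); print(s['eef_pos'],np.degrees(s['tool_rot']),s['force'],s['qpos'].round(3))"
```

```text
[ 409.3967378  -168.16701422   40.46150697] [-179.45169745   -0.4699156   167.83105943] [-0.88691974 -0.12837162  1.03083225] [ 0.457  0.744 -0.202  2.222  0.655  0.242  1.024]
```

{"api": "send_rows", "payload": {
  "series": [
    [0,[0,0,0],[0,0,0]],
    [0,[0,0,0],[0,0,0]],
    [0,[0,0,0],[0,0,0]],
    [0,[0,0,0],[0,0,0]],
    [0,[0,0,0],[0,0,0]]
  ]
}}

```text
clock: 32.88
eef_pos: [409.0, -168.6, 40.8]
tool_rot: [-3.131, -0.007, 2.929]
force: [-0.5, 0.4, 9.9]
width: 54.8
gripper_force: 62.0
```

{"api": "send_rows", "payload": {
  "series": [
    [0,[0,0,0.3],[0,0,0]],
    [0,[0,0,0.3],[0,0,0]],
    [0,[0.1,0,0.4],[0,0,0]],
    [0,[0.2,0,0.5],[0,0,0]],
    [0,[0,0,0],[0,0,0]]
  ]
}}

```text
clock: 33.5
eef_pos: [428.5, -168.8, 131.5]
tool_rot: [-3.132, -0.004, 2.928]
force: [-0.2, -0.0, -0.4]
width: 54.8
gripper_force: 64.3
```

```bash
python3 - <<'E'
from h import *
s=sensors.read_state(); print(s['eef_pos'],np.degrees(s['tool_rot']),s['force'],s['torque'],s['width'])
p=s['eef_pos']; d=snap('side','side10'); c=proj(d,[p])[0]; x,y=(c-[40,40]).astype(int)
uv,P,C=allpts(d,x,y,x+90,y+80); m=(C[:,0]-C[:,2]>45)&(C[:,0]>90)&(np.linalg.norm(P[:,:2]-p[:2],axis=1)<90)&(P[:,2]>70)
print(m.sum(),np.percentile(P[m],[2,50,98],axis=0).round(0))
q=P[m]; print(np.polyfit(q[:,0],q[:,2],1))
E
```

```text
[ 428.46856957 -168.75822727  131.53625646] [-179.45700383   -0.22244088  167.74628639] [-0.21408181 -0.03319068 -0.37110819] [-0.03232853  0.00603685  0.03163995] 54.833631105493204
227 [[ 366. -222.   99.]
 [ 398. -152.  133.]
 [ 443. -133.  195.]]
[ 0.28558584 19.34439403]
```

{"api": "send_rows", "payload": {
  "series": [
    [0,[0.57,0.21,0.1],[0,0,0.28]],
    [0,[0.57,0.21,0],[0,0,0.28]],
    [0,[0.57,0.21,0],[0,0,0.28]],
    [0,[0.57,0.21,0],[0,0,0.28]],
    [0,[0,0,-0.5],[0,0,0]],
    [0,[0,0,-0.1],[0,0,0]],
    [0,[0,0,0],[0,0,0]]
  ]
}}

```text
clock: 34.42
eef_pos: [561.5, -118.1, 98.5]
tool_rot: [-3.132, -0.013, 3.026]
force: [0.7, -0.5, -0.9]
width: 54.5
gripper_force: 64.3
```

{"api": "send_rows", "payload": {
  "series": [
    [0,[0,0,-0.25],[0,0,0]],
    [0,[0,0,-0.15],[0,0,0]],
    [0,[0,0,0],[0,0,0]]
  ]
}}

```text
clock: 34.8
eef_pos: [562.2, -118.0, 74.6]
tool_rot: [-3.132, -0.012, 3.026]
force: [-1.0, 0.2, -0.4]
width: 54.7
gripper_force: 64.3
```

{"api": "send_rows", "payload": {
  "series": [
    [0,[0,0,-0.05],[0,0,0]],
    [0,[0,0,0],[0,0,0]]
  ]
}}

```text
clock: 35.05
eef_pos: [563.0, -117.9, 72.4]
tool_rot: [-3.132, -0.01, 3.026]
force: [0.1, 0.0, -0.9]
width: 54.7
gripper_force: 64.3
```

{"api": "send_rows", "payload": {
  "series": [
    [0,[0,0,-0.02],[0,0,0]],
    [0,[0,0,0],[0,0,0]],
    [75,[0,0,0],[0,0,0]],
    [75,[0,0,0],[0,0,0]],
    [75,[0,0,0.3],[0,0,0]],
    [75,[0,0,0.7],[0,0,0]],
    [85,[-0.3,0.3,0.8],[0,0,0.5]],
    [85,[-0.4,0.7,0],[0,0,0.5]]
  ]
}}

```text
clock: 36.05
eef_pos: [523.8, -58.9, 183.6]
tool_rot: [-3.131, -0.001, 3.11]
force: [0.1, 0.7, -0.2]
width: 85.3
gripper_force: 0.0
```

{"api": "send_rows", "payload": {
  "series": [
    [85,[-0.45,0.85,0],[0,0,0.6]],
    [85,[-0.45,0.85,0],[0,0,0.6]],
    [85,[-0.45,0.85,0],[0,0,0.6]],
    [85,[-0.45,0.85,0],[0,0,0.6]],
    [85,[-0.45,0.85,0],[0,0,0.6]],
    [85,[0,0,0],[0,0,0.5]]
  ]
}}

```text
clock: 36.8
eef_pos: [384.1, 202.2, 180.8]
tool_rot: [-3.135, -0.007, -2.853]
force: [0.9, -0.6, -0.4]
width: 85.1
gripper_force: 0.0
```

```bash
python3 - <<'E'
from rolls import *
s=sensors.read_state(); print(s['eef_pos'],np.degrees(s['tool_rot']),s['qpos'].round(2))
t=snap('top','top11'); d=snap('side','side11'); rolls('top11',(150,200,350,310)); rolls('side11',(170,180,400,350))
cv2.imwrite('pics/crop10.png',np.hstack([cv2.resize(t['img'][145:265,150:350],(500,300)),cv2.resize(d['img'][150:270,180:300],(300,300))])[:,:,::-1])
E
```

```text
[384.10549329 202.19499871 180.79491352] [-179.60734229   -0.39610626 -163.45725699] [-0.11  0.5  -0.62  2.15  0.49  0.64  0.78]
side11 [274. 310.] 428 all (array([361.5, 327.6]), 89.9, 54.1, 18.0) z 51.2 top (array([362.9, 328.4]), 80.3, 48.2, 14.2)
```

View pics/crop10.png

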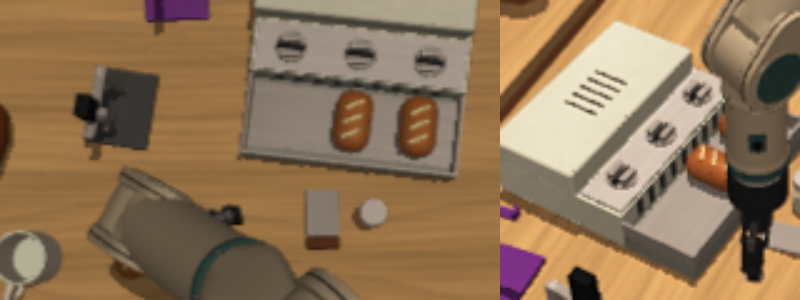

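Two rolls lie well in the trough (crop about (352,120) and (417,127)). Third roll next.

{"api": "send_rows", "payload": {
  "series": [
    [85,[-0.09,0.7,0],[0,0,-0.2]],
    [85,[-0.1,0.7,0],[0,0,0]],
    [85,[-0.1,0.7,-0.2],[0,0,0]],
    [85,[0,0,-0.7],[0,0,0]],
    [85,[0,0,-0.5],[0,0,0]],
    [85,[0,0,0],[0,0,0]]
  ]
}}

```text
clock: 37.65
eef_pos: [368.8, 320.6, 93.8]
tool_rot: [-3.129, -0.013, -2.885]
force: [0.1, -1.3, -0.4]
width: 85.1
gripper_force: 0.0
```

{"api": "send_rows", "payload": {
  "series": [
    [85,[-0.02,0.12,-0.3],[0,0,0]],
    [85,[0,0,-0.5],[0,0,0]],
    [85,[0,0,-0.3],[0,0,0]],
    [85,[0,0,0],[0,0,0]]
  ]
}}

```text
clock: 38.15
eef_pos: [367.4, 330.3, 28.6]
tool_rot: [-3.132, -0.01, -2.882]
force: [-0.6, 0.4, 0.6]
width: 85.1
gripper_force: 0.0
```

{"api": "send_rows", "payload": {
  "series": [
    [0,[0,0,0],[0,0,0]],
    [0,[0,0,0],[0,0,0]],
    [0,[0,0,0],[0,0,0]],
    [0,[0,0,0],[0,0,0]],
    [0,[0,0,0],[0,0,0]]
  ]
}}

```text
clock: 38.78
eef_pos: [368.0, 330.6, 30.3]
tool_rot: [-3.133, -0.008, -2.882]
force: [-1.2, -1.8, 7.1]
width: 55.1
gripper_force: 63.6
```

{"api": "send_rows", "payload": {
  "series": [
    [0,[0,0,0.3],[0,0,0]],
    [0,[0,0,0.6],[0,0,0]],
    [0,[0,0,0.8],[0,0,0]],
    [0,[0,0,0.6],[0,0,0]],
    [0,[0,0,0],[0,0,0]]
  ]
}}

```text
clock: 39.4
eef_pos: [368.8, 331.7, 170.1]
tool_rot: [-3.135, -0.004, -2.883]
force: [-1.1, 1.1, -1.3]
width: 55.2
gripper_force: 63.5
```

{"api": "send_rows", "payload": {
  "series": [
    [0,[0.563,-0.697,0],[0,0,-0.713]],
    [0,[0.563,-0.697,0],[0,0,-0.713]],
    [0,[0.563,-0.697,0],[0,0,-0.713]],
    [0,[0.563,-0.697,0],[0,0,-0.713]],
    [0,[0.563,-0.697,0],[0,0,-0.713]],
    [0,[0.563,-0.697,0],[0,0,-0.713]],
    [0,[0,0,-0.6],[0,0,0]],
    [0,[0,0,0],[0,0,0]]
  ]
}}

```text
clock: 40.4
eef_pos: [567.5, 78.1, 128.2]
tool_rot: [-3.13, -0.017, 3.027]
force: [-0.6, 0.6, -0.1]
width: 55.5
gripper_force: 63.6
```

{"api": "send_rows", "payload": {
  "series": [
    [0,[0.06,0.05,-0.4],[0,0,0]],
    [0,[0,0,-0.4],[0,0,0]],
    [0,[0,0,-0.2],[0,0,0]],
    [0,[0,0,0],[0,0,0]]
  ]
}}

```text
clock: 40.9
eef_pos: [573.0, 83.0, 71.0]
tool_rot: [-3.132, -0.011, 3.029]
force: [-0.4, 0.1, -0.8]
width: 55.0
gripper_force: 63.6
```

{"api": "send_rows", "payload": {
  "series": [
    [0,[-0.02,-0.02,-0.1],[0,0,0]],
    [0,[0,0,-0.04],[0,0,0]],
    [0,[0,0,0],[0,0,0]]
  ]
}}

```text
clock: 41.28
eef_pos: [572.5, 81.1, 62.9]
tool_rot: [-3.132, -0.01, 3.028]
force: [-0.4, -0.2, -1.1]
width: 55.0
gripper_force: 63.6
```

{"api": "send_rows", "payload": {
  "series": [
    [0,[0,0,-0.025],[0,0,0]],
    [0,[0,0,0],[0,0,0]],
    [70,[0,0,0],[0,0,0]],
    [70,[0,0,0],[0,0,0]],
    [70,[0,0,0.3],[0,0,0]],
    [70,[0,0,0.7],[0,0,0]],
    [70,[0,0,0.9],[0,0,0]],
    [70,[-0.5,-0.7,0.3],[0,0,0]]
  ]
}}

```text
clock: 42.28
eef_pos: [546.1, 43.4, 198.1]
tool_rot: [-3.138, -0.0, 3.033]
force: [0.1, -1.5, -0.2]
width: 70.1
gripper_force: 0.0
```

{"api": "send_rows", "payload": {
  "series": [
    [30,[-0.5,-0.8,0],[0,0,0]],
    [0,[-0.5,-0.8,0],[0,0,0]],
    [0,[-0.3,-0.9,0],[0,0,0]],
    [0,[-0.2,-0.9,0],[0,0,0]],
    [0,[-0.2,-0.9,0],[0,0,0]]
  ]
}}

```text
clock: 42.9
eef_pos: [440.2, -220.6, 194.7]
tool_rot: [-3.131, -0.008, 3.028]
force: [0.5, -0.4, 0.6]
width: -0.1
gripper_force: 0.0
```

```bash
python3 - <<'E'
from h import *
s=sensors.read_state(); print(s['eef_pos'],np.degrees(s['tool_rot']),s['width'])
t=snap('top','top12'); d=snap('side','side12')
cv2.imwrite('pics/crop11.png',np.vstack([cv2.resize(t['img'][95:305,80:480],(800,420)),cv2.resize(d['img'][150:300,170:410],(800,180)[:1]+(500,))[:180]])[:,:,::-1])
for n,d,b in(('top',t,(235,150,350,225)),('side',d,(210,170,320,262))):
    uv,P,C=allpts(d,*b); m=(C[:,0]-C[:,2]>45)&(P[:,2]>38)&(P[:,2]<95)&(P[:,0]>490)
    im=np.zeros((420,560),np.uint8); im[uv[m,1],uv[m,0]]=1; k,l,st,ce=cv2.connectedComponentsWithStats(im)
    for i in range(1,k):
        if st[i,4]>60: q=P[m][l[uv[m,1],uv[m,0]]==i]; print(n,ce[i].round(),rect(q),np.percentile(q[:,2],97).round(1))
uv,P,C=allpts(t,350,155,405,220)
for lo,hi in((45,90),(12,24)):
    m=(P[:,2]>lo)&(P[:,2]<hi)&(P[:,0]>480)&(P[:,1]<-280); print('pedal',lo,m.sum(),rect(P[m]))
E
```

```text
[ 440.20130255 -220.56157683  194.70269389] [-179.40599319   -0.45819271  173.4990858 ] -0.13713705330863576
top [265. 190.] (array([566. ,  81.2]), 87.4, 54.0, -7.4) 80.6
top [291. 193.] (array([554.6, -17.3]), 89.2, 53.3, -7.7) 81.6
top [317. 195.] (array([ 546., -116.]), 90.7, 52.9, -8.4) 81.1
side [278. 201.] (array([ 553.1, -116.3]), 111.7, 63.9, -19.3) 80.1
side [266. 217.] (array([563.6, -17.3]), 113.4, 62.3, -19.0) 80.2
side [251. 234.] (array([570. ,  76.4]), 105.1, 72.9, -5.4) 81.2
pedal 45 486 (array([ 575.7, -350.2]), 135.2, 99.8, 14.9)
pedal 12 140 (array([ 569.8, -350.5]), 160.7, 99.6, 14.2)
```

View pics/crop11.png

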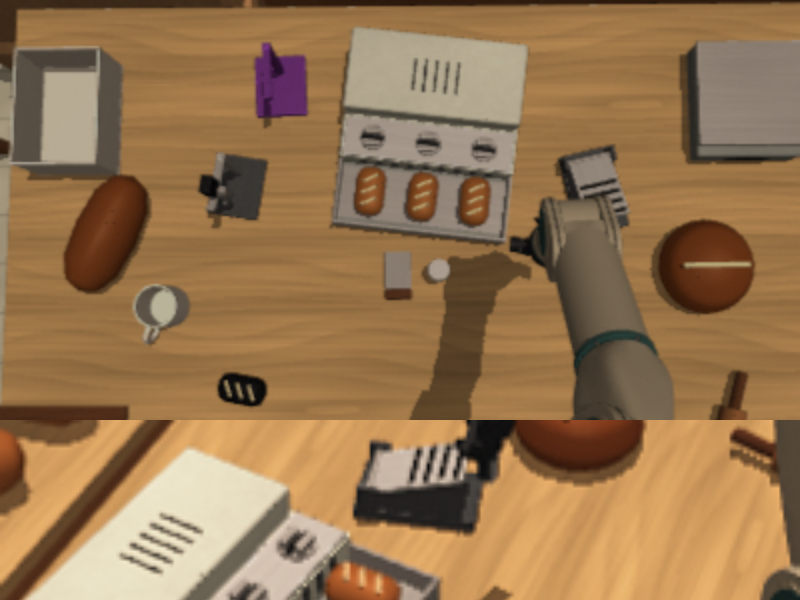

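All three rolls lie flat in the trough (top px (265,190), (291,193) and (317,195)), with their tops 51 mm above its floor by a reading that runs about 5 mm high. The key hangs and the screws are home. Now the pedal pad.

```bash
python3 - <<'E'
from h import *
a=np.radians(13); R=np.array([[np.cos(a),-np.sin(a)],[np.sin(a),np.cos(a)]])
for tag,b in(('top0',(350,155,405,220)),('side0',(265,145,325,190)),('side12',(265,145,325,190))):
    d=load(tag); uv,P,C=allpts(d,*b); L=(P[:,:2]-[570,-350])@R
    m=(P[:,2]>35)&(P[:,2]<88)&(abs(L[:,0])<90)&(abs(L[:,1])<60)
    print(tag,m.sum())
    for x0 in range(-80,80,12):
        k=m&(L[:,0]>=x0)&(L[:,0]<x0+12)
        if k.sum()>4: print(x0+6,k.sum(),np.percentile(P[k,2],[10,50,90]).round(0),'y',np.percentile(L[k,1],[3,97]).round(0))
    k=m&(P[:,2]>58); print(rect(P[k]))
E
```

```text
top0 750
-62 34 [75. 78. 81.] y [-38.  36.]
-50 70 [73. 77. 82.] y [-37.  37.]
-38 68 [68. 73. 77.] y [-36.  38.]
-26 64 [66. 69. 74.] y [-37.  38.]
-14 67 [61. 67. 71.] y [-37.  38.]
-2 66 [58. 62. 66.] y [-39.  38.]
10 67 [54. 59. 63.] y [-37.  38.]
22 65 [51. 55. 59.] y [-35.  37.]
34 62 [46. 51. 54.] y [-37.  38.]
46 82 [41. 47. 51.] y [-47.  49.]
58 78 [40. 45. 54.] y [-46.  49.]
70 27 [38. 47. 54.] y [-49.  49.]
(array([ 574.4, -347.9]), 134.3, 81.9, 15.3)
side0 409
-62 21 [73. 79. 83.] y [-39.  41.]
-50 37 [72. 77. 82.] y [-37.  43.]
-38 35 [68. 73. 77.] y [-32.  41.]
-26 33 [65. 69. 75.] y [-39.  42.]
-14 37 [61. 66. 72.] y [-36.  41.]
-2 34 [59. 62. 66.] y [-38.  42.]
10 35 [54. 59. 63.] y [-34.  44.]
22 34 [48. 53. 59.] y [-28.  40.]
34 33 [47. 51. 57.] y [-34.  42.]
46 45 [43. 47. 52.] y [-43.  50.]
58 49 [40. 45. 53.] y [-44.  54.]
70 16 [40. 46. 53.] y [-53.  52.]
(array([ 568.1, -343.3]), 128.3, 94.6, 16.8)
side12 390
-62 13 [74. 79. 83.] y [-4. 38.]
-50 26 [71. 77. 80.] y [-8. 40.]
-38 37 [68. 73. 77.] y [-32.  43.]
-26 33 [65. 69. 72.] y [-34.  40.]
-14 35 [61. 66. 70.] y [-35.  44.]
-2 35 [58. 61. 65.] y [-34.  42.]
10 33 [54. 59. 62.] y [-33.  39.]
22 34 [50. 54. 59.] y [-35.  43.]
34 35 [46. 49. 55.] y [-37.  39.]
46 42 [41. 48. 53.] y [-46.  51.]
58 50 [40. 45. 51.] y [-43.  55.]
70 17 [41. 48. 55.] y [-51.  57.]
(array([ 570.9, -343.9]), 129.2, 96.7, 14.9)
```

{"api": "send_rows", "payload": {
  "series": [
    [0,[0.482,-0.769,0],[0,0,0]],
    [0,[0.482,-0.769,0],[0,0,0]],
    [0,[0.482,-0.769,0],[0,0,0]],
    [0,[0,0,-0.7],[0,0,0]],
    [0,[0,0,-0.7],[0,0,0]],
    [0,[0,0,0],[0,0,0]],
    [0,[0,0,0],[0,0,0]]
  ]
}}

```text
clock: 43.88
eef_pos: [528.5, -357.1, 111.3]
tool_rot: [-3.132, -0.007, 3.028]
force: [0.2, -0.2, 0.5]
width: 0.3
gripper_force: 0.0
```

{"api": "send_rows", "payload": {
  "series": [
    [0,[0,0,-0.3],[0,0,0]],
    [0,[0,0,-0.3],[0,0,0]],
    [0,[0,0,-0.2],[0,0,0]],
    [0,[0,0,-0.1],[0,0,0]],
    [0,[0,0,0],[0,0,0]]
  ]
}}

```text
clock: 44.5
eef_pos: [525.5, -359.0, 58.4]
tool_rot: [-3.128, -0.013, 3.026]
force: [-9.3, 1.3, 27.3]
width: 0.0
gripper_force: 14.0
```

{"api": "send_rows", "payload": {
  "series": [
    [0,[0,0,0],[0,0,0]],
    [0,[0,0,0],[0,0,0]],
    [0,[0,0,0],[0,0,0]],
    [0,[0,0,0],[0,0,0]],
    [0,[0,0,0],[0,0,0]],
    [0,[0,0,0],[0,0,0]],
    [0,[0,0,0],[0,0,0]]
  ]
}}

```text
clock: 45.38
eef_pos: [525.5, -359.0, 58.4]
tool_rot: [-3.128, -0.013, 3.026]
force: [-10.1, 1.3, 28.3]
width: 0.3
gripper_force: 14.0
```

{"api": "send_rows", "payload": {
  "series": [
    [0,[0,0,0.5],[0,0,0]],
    [0,[0,0,0.8],[0,0,0]],
    [0,[0,0,0.8],[0,0,0]],
    [0,[-0.7,0,0.3],[0,0,0]],
    [0,[-0.7,0,0],[0,0,0]],
    [0,[-0.4,0,0],[0,0,0]],
    [0,[0,0,0],[0,0,0]],
    [0,[0,0,0],[0,0,0]]
  ]
}}

```text
clock: 46.38
eef_pos: [420.5, -357.2, 199.2]
tool_rot: [-3.132, -0.008, 3.028]
force: [1.0, -0.5, 1.0]
width: -0.1
gripper_force: 0.0
```

```bash
python3 - <<'E'
from h import *
s=sensors.read_state(); print(s['eef_pos'],s['force'],s['clock'])
t=snap('top','top13'); d=snap('side','side13')
for n,d,b in(('top',t,(235,150,350,225)),):
    uv,P,C=allpts(d,*b); m=(C[:,0]-C[:,2]>45)&(P[:,2]>38)&(P[:,2]<95)&(P[:,0]>490)
    im=np.zeros((420,560),np.uint8); im[uv[m,1],uv[m,0]]=1; k,l,st,ce=cv2.connectedComponentsWithStats(im)
    for i in range(1,k):
        if st[i,4]>60: q=P[m][l[uv[m,1],uv[m,0]]==i]; print(n,rect(q),np.percentile(q[:,2],97).round(1))
d=load('side13'); uv,P,C=allpts(d,180,245,262,305); g=(C.max(1)<45)&(P[:,2]>160); print('grip',g.sum(),rect(P[g]))
a=np.radians(13); R=np.array([[np.cos(a),-np.sin(a)],[np.sin(a),np.cos(a)]])
uv,P,C=allpts(d,265,145,325,190); L=(P[:,:2]-[570,-350])@R; k=(abs(L[:,0]+44)<8)&(abs(L[:,1])<35)&(P[:,2]<100); print('pad z',np.median(P[k,2]))
E
```

```text
[ 420.46194687 -357.16106461  199.17481824] [ 0.96692298 -0.46270864  0.96347772] 46.375
top (array([566.5,  81.3]), 88.7, 55.1, -5.3) 81.3
top (array([554.2, -17.3]), 87.8, 52.9, -8.4) 82.0
top (array([ 545.9, -115.8]), 90.1, 52.8, -7.8) 81.3
grip 144 (array([553.9, 352.9]), 32.7, 21.1, -8.2)
pad z 69.17097536790675
```

```bash
python3 - <<'E'
from h import *
a=np.radians(13); R=np.array([[np.cos(a),-np.sin(a)],[np.sin(a),np.cos(a)]])
for tag,b in(('side0',(265,145,325,190)),('side13',(265,145,325,190)),('top0',(350,155,405,220)),('top13',(350,155,405,220))):
    uv,P,C=allpts(load(tag),*b); L=(P[:,:2]-[570,-350])@R
    print(tag,[(x,int(k.sum()),np.median(P[k,2]).round(1)) for x in(-56,-44,-20,0,20) for k in[(abs(L[:,0]-x)<8)&(abs(L[:,1])<35)&(P[:,2]<90)&(P[:,2]>30)] if k.sum()])
E
```

```text
side0 [(-56, 34, np.float64(78.8)), (-44, 37, np.float64(74.6)), (-20, 37, np.float64(67.9)), (0, 36, np.float64(62.3)), (20, 40, np.float64(54.6))]
side13 [(-56, 39, np.float64(79.1)), (-44, 36, np.float64(74.6)), (-20, 36, np.float64(67.5)), (0, 39, np.float64(61.9)), (20, 34, np.float64(55.6))]
top0 [(-56, 69, np.float64(78.2)), (-44, 79, np.float64(74.2)), (-20, 80, np.float64(67.6)), (0, 76, np.float64(61.7)), (20, 72, np.float64(55.2))]
top13 [(-56, 73, np.float64(78.6)), (-44, 82, np.float64(75.4)), (-20, 76, np.float64(67.8)), (0, 78, np.float64(62.2)), (20, 76, np.float64(55.8))]
```

The pedal is back at rest and everything else is in place, so I hand the job in.

```bash
python3 -c "
from cell import ctrl
print(ctrl.finish_job())"
```

```text
the job is handed in; nothing more can be done
None
```

Job handed in at about 46 s of the 208 s allowed: all three screws are turned home, the key is back on its hook, all three rolls lie flat in the trough, and the pedal was held at its stop for about 0.9 s and sprang back; the hand-in gave no verdict.

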